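Close the adhesive pot's lid, nuts crosswise

TASK

Tighten the four hand nuts of the adhesive pressure pot so that its lid goes home evenly. Work crosswise (always the opposite nut next): first give every nut about an eighth of a turn clockwise, and only then go round again until each is snug by feel, not overtightened; never let the lid cock. Leave the other things on the bench alone.

Things in the scene. Friction and masses are not known exactly. Their poses are not given: they have to be found in the camera images.
- pot: steel adhesive pressure pot, fixed to the bench; grey barrel 176 mm across, steel rim 244 mm across whose top is 150 mm above the bench. Origin at the centre of its foot, z up; the four nuts stand on a circle of 100 mm radius about its axis.
- lid: round aluminium lid, 244 mm across, 12 mm thick, bow handle up to 43 mm above its underside, where the origin is. Springy packing holds it 10 mm over the rim at first; it sinks and can cock as the nuts come down, until it stops hard on shoulders 4 to 6.5 mm below the start (unseen, varies). It must not cock over 0.0205 rad: one nut's corner 4.1 mm below the opposite nut's.
- nut1: T-shaped hand nut 1 of 4, dark steel, opposite nut 3 (numbered counter-clockwise from above). Grip bar 50 mm long (own x), 12 mm thick (own y), 22 to 44 mm above the origin, its centre at 33 mm; below it a 13 mm thick stem, a round foot 22 mm across up to 12 mm. Origin on its axis at its underside. Neighbours 141 mm apart.
- nut2: T-shaped hand nut 2 of 4, dark steel, opposite nut 4 (numbered counter-clockwise from above). Grip bar 50 mm long (own x), 12 mm thick (own y), 22 to 44 mm above the origin, its centre at 33 mm; below it a 13 mm thick stem, a round foot 22 mm across up to 12 mm. Origin on its axis at its underside. Neighbours 141 mm apart.
- nut3: T-shaped hand nut 3 of 4, dark steel, opposite nut 1 (numbered counter-clockwise from above). Grip bar 50 mm long (own x), 12 mm thick (own y), 22 to 44 mm above the origin, its centre at 33 mm; below it a 13 mm thick stem, a round foot 22 mm across up to 12 mm. Origin on its axis at its underside. Neighbours 141 mm apart.
- nut4: T-shaped hand nut 4 of 4, dark steel, opposite nut 2 (numbered counter-clockwise from above). Grip bar 50 mm long (own x), 12 mm thick (own y), 22 to 44 mm above the origin, its centre at 33 mm; below it a 13 mm thick stem, a round foot 22 mm across up to 12 mm. Origin on its axis at its underside. Neighbours 141 mm apart.
- nut1_turn (a joint): turning angle of nut 1, rad, growing clockwise from above (tightening); the nut sinks 4.5 mm per rad. At 0 it touches the lid at its start height; it starts at -0.25 to 0. For all four: Once the lid is hard home under a nut, each further 0.1 rad adds about 15 N of clamping and 0.07 N m of torque.
- nut2_turn (a joint): turning angle of nut 2, rad, growing clockwise from above (tightening); the nut sinks 4.5 mm per rad. At 0 it touches the lid at its start height; it starts at -0.25 to 0. For all four: Snug is 15 to 90 N of clamping, best 30 to 50 N: 0.12 to 0.2 N m more torque than the drag felt on the way down.
- nut3_turn (a joint): turning angle of nut 3, rad, growing clockwise from above (tightening); the nut sinks 4.5 mm per rad. At 0 it touches the lid at its start height; it starts at -0.25 to 0. For all four: The thread drags with about 0.25 N m, plus up to 0.05 N m from the packing, until the lid is home.
- nut4_turn (a joint): turning angle of nut 4, rad, growing clockwise from above (tightening); the nut sinks 4.5 mm per rad. At 0 it touches the lid at its start height; it starts at -0.25 to 0. For all four: A nut stays where it is left; its clamping eases a little with time.
- tin: closed metal tin, 90 mm across, 110 mm high; origin under its centre. Not part of the job.
- tape: roll of tape lying flat, 90 mm across, 25 mm high; origin under its centre. Not part of the job.
- cup: white plastic cup, 76 mm across, 80 mm high; origin under its centre. Not part of the job.
- mallet: hammer lying on the bench; origin at its underside. Not part of the job.

How it is judged:
By the outcome, as a careful person would: the job done as asked, in the order asked, and still so for the second after the job is handed in, with the robot touching nothing.
It also fails if it takes over 72 s, if anything falls off the work surface, if the arm or the gripper's body presses on something with over 40 N, if the wrist force passes 120 N, or if a joint passes its speed limit or range.

ROBOT

A 6-joint arm with a two-finger parallel gripper is mounted at the origin on the work surface. World frame = base frame: x ahead of the robot, y to its left, z up, the work surface at z = 0. Lengths are in mm, angles in degrees, forces in N, time in s.
With the tool pointing down it reaches from about 425 to 950 mm from the base axis. Payload 3.5 kg.
Tool frame: the origin (TCP) lies on the mounting face of the last link; the fingertips stand 173 mm ahead of it and the grasp point (between the pads) lies 155 mm ahead of it; z points along the fingers, y is the direction in which the jaws open and shut (so a half turn about z gives the same grasp; the last joint's range is limited). The gripper opens to 85 mm and grips with 20 to 120 N. Pads are 22 mm wide; open, the fingers measure 114 mm over their backs; the gripper's body (76 mm by 85 mm) begins 54 mm behind the grasp point. The pads swing forward as they close: fully open they stand 13 mm farther back than shut.
Start: joints at [66.692, 16.404, 90.338, -0, 73.258, -8.594], TCP at [171.405, 652.862, 404.725] pointing down, gripper open.
Joint ranges: [-158.93, 158.93], [-51.34, 127.21], [12.03, 142.37], [-87.48, 267.48], [13.55, 161.25], [-162.69, 162.69]. Speed limits (degrees/s): [159.86, 159.86, 180, 180, 180, 180].

INTERFACE

Orientations are given as a 3x3 rotation matrix whose columns are the frame's x, y, z axes.
In Python, from station import state, camera, camera_info, hand_in gives the robot as it stands. The module is installed in compiled form; this text tells all that it offers.
- The arm moves only by the tool carry_out, never from a script. Its argument "deltas" is a list of rows, each a list of 2 entries, a list of its own where there are three numbers: the shift along the tool's x, y, z in cm, then the turn, a rotation vector about the tool's x, y, z in degrees. In form: [[[x, y, z], [rx, ry, rz]], ...]. A call has 1 to 12 rows; each row is the pose to reach, as a shift and turn from the pose commanded when the call began, along the tool's axes at that moment; what a row does not reach only later rows make up. A row lasts 1/12 s, in which the tool goes at most 41.7 mm and 7.16 degrees, less where a joint would pass 70% of its speed; a pose out of reach is approached as far as the arm can. A call with a gripper value outside its range is refused whole. "jaw" is the closure, from 0 (fully open) to 1 (shut), set as the call begins (left out, the last holds). The fingers move at their own pace and stop on an object; "force" is the grip in N (left out, the last holds). Time passes only in rows, so rows that repeat a pose let the fingers close. It gives the time, the measured TCP pose, the force and the opening at its end, in the units of the state.
- state(): the state, without advancing time (a new reading comes with each control period).
- camera(name): name is "side" or "top"; returns the picture (384x512x3 uint8, blue, green, red); there is no depth.
- camera_info(name): a dict with "fx", "fy", "cx", "cy" (pixels), "position" and "attitude" of the camera in the world. Camera axes: x right, y up, looking along -z (the intrinsics and any distortion apply to the point x, -y, -z); pixel columns grow to the right and rows downward; lengths in mm; the calibration is good to about 2 mm. A picture is of the moment at which its call begins. camera_info takes no time and is no camera call.
- hand_in(): hands the job in, once; it reports no verdict.
The state is a dict: "clock": time; "joint_positions": joint angles; "dq": joint speeds; "joint_efforts": joint torques, N m; "ee_pos": TCP position; "eef_rot": TCP orientation; "wrist_force": force on the tool from outside, world axes, zero at the start; "wrist_torque": the same for the moment, N m; "grip_width": finger opening in mm.
Only numpy, scipy, OpenCV 4.12 (cv2) and the standard library are available. Lean on these libraries where they do the work, as an engineer would, in place of code of your own. Each camera call takes 0.05 s, during which the arm holds its last target.

## Working session

There is one attempt and no reset: what is moved stays moved. The work goes in short steps, Python scripts to look and compute and a tool call to move; the robot and the scene stay as the last step left them, time stands still between calls to the robot, and variables do not carry over. Pictures are saved under pics/ and viewed, and the job is handed in when it is done.

Besides the shell and the picture viewer there is one more tool, called after "Emit:" in YAML: its name, and indented under it one key for each argument. carry_out: Moves the arm, as the interface text tells. Its arguments: {"type":"object","properties":{"deltas":{"type":"array","items":{"type":"array"}},"jaw":{"type":"number"},"force":{"type":"number"}},"required":["deltas"]}

```bash
mkdir -p pics; python3 - <<'E'
from station import *
import cv2
for n in("side","top"):
    cv2.imwrite(f"pics/{n}0.png",camera(n)); i=camera_info(n); print(n,i)
print(state())
E
```

```text
side {'fx': 398.2741933294182, 'fy': 398.2741933294182, 'cx': 254.47011663129382, 'cy': 191.10891868239506, 'position': array([ 430.10526408, -952.63660851,  895.4846093 ]), 'attitude': array([[ 0.99520124,  0.06168217, -0.07595925],
       [-0.09784321,  0.6360217 , -0.76544308],
       [ 0.00109754,  0.769202  ,  0.63900476]])}
top {'fx': 360.20816483347596, 'fy': 360.20816483347596, 'cx': 256.09920939992605, 'cy': 189.66440061644184, 'position': array([ 404.09181198,    7.58152706, 1038.18772092]), 'attitude': array([[-2.35205558e-03,  9.91927830e-01, -1.26781894e-01],
       [-9.99915732e-01, -7.14249435e-04,  1.29622096e-02],
       [ 1.27670226e-02,  1.26801698e-01,  9.91845922e-01]])}
{'clock': 0.1, 'joint_positions': array([ 6.66935427e+01,  1.64498122e+01,  9.04162145e+01,  9.18849835e-04,
        7.32604200e+01, -8.59398892e+00]), 'dq': array([ 0.04636742, -0.08964559, -0.18171011,  0.03416944, -0.07635526,
       -0.02798419]), 'joint_efforts': array([ 5.60389981e-04, -4.07298625e+01, -2.93697631e+01, -1.23630302e-04,
        3.43688283e-03, -1.37022076e-05]), 'ee_pos': array([171.30001565, 652.65778923, 403.45129194]), 'eef_rot': array([[-9.67211178e-01,  2.53971946e-01, -8.87266108e-04],
       [ 2.53973262e-01,  9.67209129e-01, -2.02075425e-03],
       [ 3.44956988e-04, -2.17983797e-03, -9.99997565e-01]]), 'wrist_force': array([-0.13524972,  0.57180832,  0.48872129]), 'wrist_torque': array([-0.03609099,  0.06038794, -0.00062451]), 'grip_width': 85.28071861567157}
```

View pics/side0.png

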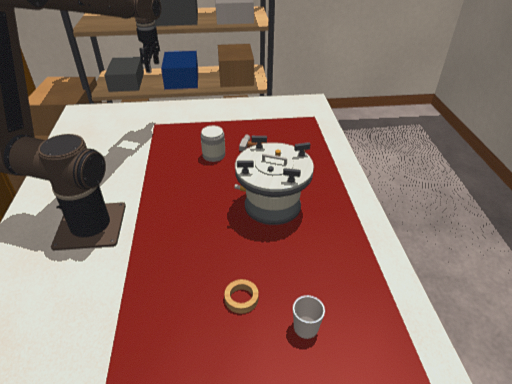

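View pics/top0.png

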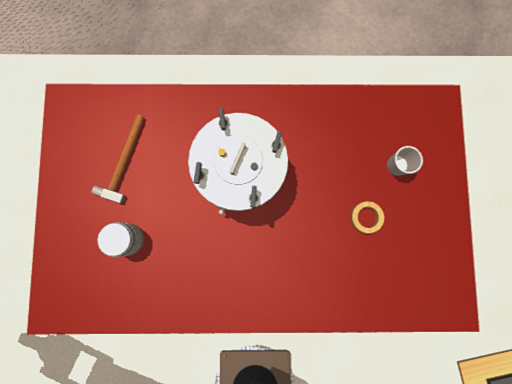

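```bash
cat > h.py <<'E'
from station import *
import cv2, numpy as np
def proj(n,P):
    i=camera_info(n); c=(np.atleast_2d(P)-i['position'])@i['attitude']
    return np.c_[i['cx']+i['fx']*c[:,0]/-c[:,2], i['cy']-i['fy']*c[:,1]/-c[:,2]]
def ray(n,u,v,z):
    i=camera_info(n); d=i['attitude']@np.array([(u-i['cx'])/i['fx'],-(v-i['cy'])/i['fy'],-1])
    return i['position']+d*(z-i['position'][2])/d[2]
E
python3 - <<'E'
from h import *
im=cv2.imread('pics/top0.png'); 
c=cv2.resize(im[105:220,180:300],None,fx=5,fy=5,interpolation=cv2.INTER_CUBIC);cv2.imwrite('pics/top0c.png',c)
g=im.max(2)
s=cv2.imread('pics/side0.png');cv2.imwrite('pics/side0c.png',cv2.resize(s[125:225,225:325],None,fx=5.5,fy=5.5,interpolation=cv2.INTER_CUBIC))
# lid: bright
m=(im.min(2)>150).astype(np.uint8); m[:, :180]=0;m[:,300:]=0;m[:100]=0;m[225:]=0
cs=max(cv2.findContours(m,0,1)[0],key=cv2.contourArea); h=cv2.convexHull(cs); print(cv2.fitEllipse(h)); e=cv2.fitEllipse(h); print(ray('top',*e[0],172))
lid=cv2.drawContours(np.zeros_like(m),[h],-1,1,-1)
d=((g<75)&(lid>0)).astype(np.uint8)
n,l,st,ce=cv2.connectedComponentsWithStats(d)
for k in range(1,n):
    if st[k,4]>15: print(st[k],ce[k],ray('top',*ce[k],205))
E
```

```text
((237.61085510253906, 161.0498809814453), (97.02601623535156, 99.20825958251953), 86.7743148803711)
[585.45366154  41.35304884 172.        ]
[197 164   7  20  43] [199.93023256 174.46511628] [546.5439326  128.05555734 205.        ]
```

View pics/top0c.png

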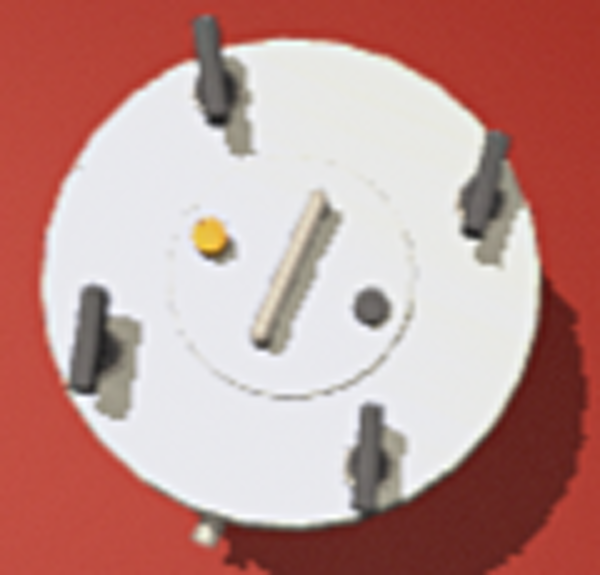

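View pics/side0c.png

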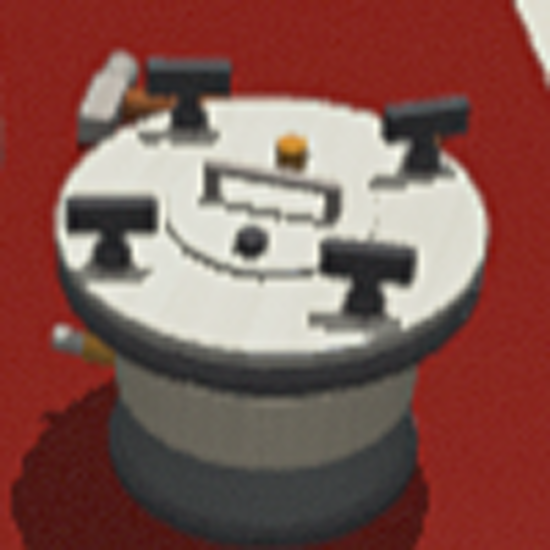

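```bash
python3 - <<'E'
from h import *
from scipy.optimize import least_squares
im=cv2.imread('pics/top0.png'); g=im.max(2)
rois={'A':(215,105,235,133),'B':(268,128,284,156),'C':(248,183,262,210),'D':(192,158,207,187)}
C={}
for k,(a,b,c,d) in rois.items():
    m=((g<115)).astype(np.uint8); r=np.zeros_like(m); r[b:d,a:c]=m[b:d,a:c]
    n,l,st,ce=cv2.connectedComponentsWithStats(r); j=1+np.argmax(st[1:,4])
    ys,xs=np.where(l==j); 
    # undirected direction by line fit of weighted pts
    vx,vy,x0,y0=cv2.fitLine(np.c_[xs,ys].astype(np.float32),cv2.DIST_HUBER,0,.01,.01).ravel()
    t=(xs-x0)*vx+(ys-y0)*vy
    e=[ (x0+vx*q,y0+vy*q) for q in (t.min(),t.max())]
    W=[ray('top',*p,209) for p in e]; dW=W[1]-W[0]
    C[k]=(W[0]+W[1])[:2]/2
    print(k,len(xs),st[j],W[0][:2].round(1),W[1][:2].round(1),'len',np.linalg.norm(dW).round(1),'mid',C[k].round(1),'ang',np.degrees(np.arctan2(dW[1],dW[0])).round(1)%180)
    C[k+'m']=ray('top',xs.mean(),ys.mean(),205)[:2]; print(C[k+'m'])
for s in('','m'):
    P=np.array([C[k+s] for k in 'ABCD'])
    # cw from above order A(far) B(right) C(near) D(left)
    f=lambda p:(np.c_[p[0]+100*np.cos(p[2]-np.arange(4)*np.pi/2),p[1]+100*np.sin(p[2]-np.arange(4)*np.pi/2)]-P).ravel()
    r=least_squares(f,[585,41,0.3]); print(r.x,np.degrees(r.x[2]),r.fun.round(1)); print((f(r.x).reshape(4,2)+P).round(1))
E
```

```text
A 119 [219 109   9  21 119] [704.8  81.5] [654.7  71.9] len 51.1 mid [679.8  76.7] ang 10.900000000000006
[679.44055219  76.52884376]
B 115 [272 132  10  21 115] [599.3 -46.1] [648.8 -59.1] len 51.2 mid [624.1 -52.6] ang 165.3
[623.17357571 -52.50275774]
C 147 [248 186  14  24 147] [518.7   3.9] [4.641e+02 1.000e-01] len 54.7 mid [491.4   2. ] ang 4.0
[486.75236645   1.04198975]
D 137 [194 163  11  21 137] [525.5 132.8] [573.2 129.7] len 47.8 mid [549.3 131.2] ang 176.2
[548.84295631 131.49648097]
[5.86139718e+02 3.93493259e+01 3.81801034e-01] 21.875587871713567 [-0.8 -0.1 -0.7 -0.9  2.   0.1 -0.5  0.9]
[[678.9  76.6]
 [623.4 -53.5]
 [493.3   2.1]
 [548.9 132.1]]
[5.84552363e+02 3.91411392e+01 3.78542410e-01] 21.688882488050965 [-2.  -0.4 -1.7 -1.3  4.9  1.1 -1.2  0.6]
[[677.5  76.1]
 [621.5 -53.8]
 [491.6   2.2]
 [547.6 132.1]]
```

```bash
cat > plan.py <<'E'
import numpy as np, json,sys
from scipy.spatial.transform import Rotation as R
# commanded pose kept in cmd.json: x,y,z mm, yaw of tool y deg ; tool down
def load():
    try: return json.load(open('cmd.json'))
    except: return [171.405,652.862,404.725,75.286]
def axes(yaw):
    a=np.radians(yaw); y=np.array([np.cos(a),np.sin(a)]); x=np.array([y[1]*-1,y[0]]); return x,y  # x = y x z(down)
def delta(t):
    c=load(); x,y=axes(c[3]); d=np.array(t[:2])-c[:2]
    return [round(float(d@x)/10,2),round(float(d@y)/10,2),round((c[2]-t[2])/10,2),round(c[3]-t[3],1)]
def commit(dx,dy,dz,rz):
    c=load(); x,y=axes(c[3]); p=np.array(c[:2])+10*(dx*x+dy*y)
    json.dump([*p.tolist(),c[2]-10*dz,c[3]-rz],open('cmd.json','w'))
E
python3 - <<'E'
from h import *; from plan import *
print(axes(75.286))
im=cv2.imread('pics/top0.png'); g=im.max(2)
for n,rr,cols in [('C',range(187,206),(248,262)),('A',range(109,129),(216,232)),('B',range(132,152),(268,284)),('D',range(163,182),(190,210))]:
    pts=[]
    for r in rr:
        w=np.clip(110-g[r,cols[0]:cols[1]].astype(float),0,30)
        if w.sum()>30: pts.append((np.dot(w,np.arange(*cols))/w.sum(),r,w.sum()))
    pts=np.array(pts); W=np.array([ray('top',u,v,209)[:2] for u,v,_ in pts])
    vx,vy,_,_=cv2.fitLine(W.astype(np.float32),cv2.DIST_HUBER,0,.1,.01).ravel()
    print(n,W[0].round(1),W[-1].round(1),W.mean(0).round(1),np.degrees(np.arctan2(vy,vx)).round(1)%180)
print(delta([679.2,76.8,410,100.5]))
E
```

```text
(array([-0.96720572,  0.25399429]), array([0.25399429, 0.96720572]))
C [516.3   0.6] [474.4  -8.3] [ 4.973e+02 -1.000e-01] 1.6
A [704.2  79.6] [657.5  73.7] [680.8  75. ] 11.8
B [645.5 -58.7] [601.8 -46.7] [623.6 -53.6] 167.0
D [573.  130.2] [530.5 132.7] [551.7 128.5] 2.9
[-63.75, -42.82, -0.53, -25.2]
```

```bash
python3 - <<'E'
from h import *; from plan import *
for n,a,b in [('A',(205,20),(217,120)),('B',(498,135),(473,232)),('C',(372,407),(367,510)),('D',(95,288),(83,388))]:
    W=[ray('top',(p[0]+.5)/5-.5+180,(p[1]+.5)/5-.5+105,214)[:2] for p in(a,b)]; d=W[0]-W[1]
    print(n,W[0].round(1),W[1].round(1),((W[0]+W[1])/2).round(1),np.degrees(np.arctan2(d[1],d[0])).round(1))
print(delta([679.2,76.8,410,99]))
E
```

```text
A [703.4  80.6] [654.5  74.4] [678.9  77.5] 7.2
B [647.4 -58. ] [600.6 -45.8] [624.  -51.9] -14.6
C [518.    1.6] [470.3   4. ] [494.1   2.8] -2.8
D [573.9 130.3] [526.9 135. ] [550.4 132.7] -5.7
[-63.75, -42.82, -0.53, -23.7]
```

```bash
python3 - <<'E'
from plan import *
print(delta([679.7,77.6,408,97.2]))
E
```

```text
[-63.77, -42.73, -0.33, -21.9]
```

Emit:
carry_out:
  deltas:
    - [[-3.2,-2.1,-0.3],[0,0,-2]]
    - [[-63.8,-42.7,-0.3],[0,0,-21.9]]
    - [[-63.8,-42.7,-0.3],[0,0,-21.9]]
    - [[-63.8,-42.7,-0.3],[0,0,-21.9]]
    - [[-63.8,-42.7,-0.3],[0,0,-21.9]]
    - [[-63.8,-42.7,-0.3],[0,0,-21.9]]
    - [[-63.8,-42.7,-0.3],[0,0,-21.9]]
    - [[-63.8,-42.7,-0.3],[0,0,-21.9]]
    - [[-63.8,-42.7,-0.3],[0,0,-21.9]]
    - [[-63.8,-42.7,-0.3],[0,0,-21.9]]
    - [[-63.8,-42.7,-0.3],[0,0,-21.9]]
    - [[-63.8,-42.7,-0.3],[0,0,-21.9]]
  jaw: 0.5
  force: 60

```text
clock: 1.1
ee_pos: [500.0, 280.7, 407.3]
eef_rot: [[-0.992, -0.125, -0.001], [-0.125, 0.992, -0.0], [0.001, -0.0, -1.0]]
wrist_force: [-0.1, 1.3, -0.3]
grip_width: 42.7
```

```bash
cat >> plan.py <<'E'
def sync():
    from station import state
    s=state(); r=s['eef_rot']; json.dump([*map(float,s['ee_pos']),float(np.degrees(np.arctan2(r[1,1],r[0,1])))],open('cmd.json','w'))
    return load(), s
E
python3 - <<'E'
from plan import *
print(sync()[0]); print(delta([679.7,77.6,408,97.2]))
E
```

```text
[499.9661566236892, 280.7010493762849, 407.3288978387859, 97.18253931037839]
[-15.29, -22.4, -0.07, -0.0]
```

Emit:
carry_out:
  deltas:
    - [[-15.3,-22.4,-0.1],[0,0,0]]
    - [[-15.3,-22.4,-0.1],[0,0,0]]
    - [[-15.3,-22.4,-0.1],[0,0,0]]
    - [[-15.3,-22.4,-0.1],[0,0,0]]
    - [[-15.3,-22.4,-0.1],[0,0,0]]
    - [[-15.3,-22.4,-0.1],[0,0,0]]
    - [[-15.3,-22.4,-0.1],[0,0,0]]
    - [[-15.3,-22.4,-0.1],[0,0,0]]
    - [[-15.3,-22.4,-0.1],[0,0,0]]
    - [[-15.3,-22.4,-0.1],[0,0,0]]

```text
clock: 1.93
ee_pos: [678.5, 80.0, 407.9]
eef_rot: [[-0.992, -0.125, -0.002], [-0.125, 0.992, 0.001], [0.002, 0.001, -1.0]]
wrist_force: [-0.3, -0.1, -0.5]
grip_width: 42.9
```

```bash
python3 - <<'E'
from plan import *
c,s=sync(); print(c,s['wrist_torque'],s['dq'].round(2),s['joint_positions'].round(1)); print(delta([679.7,77.6,361,97.2]))
from h import *
im=camera('side'); cv2.imwrite('pics/s1.png',cv2.resize(im[60:240,200:360],None,fx=3.6,fy=3.3,interpolation=cv2.INTER_CUBIC))
E
```

```text
[678.5415332924317, 79.96813677452057, 407.94960898260837, 97.20131157295057] [-0.0101775   0.03429352 -0.03228118] [ 1.02 -0.86  0.5  -0.23 -0.06 -0.04] [ -1.8  17.3  88.9   0.   73.9 -99. ]
[-0.09, -0.25, 4.69, 0.0]
```

View pics/s1.png

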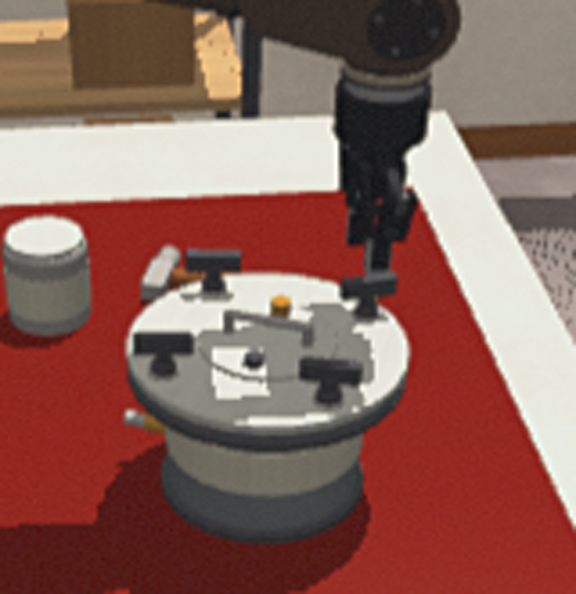

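Emit:
carry_out:
  deltas:
    - [[0,0,3.0],[0,0,0]]
    - [[0,0,3.0],[0,0,0]]
    - [[0,0,3.0],[0,0,0]]
    - [[0,0,3.0],[0,0,0]]

```text
clock: 2.32
ee_pos: [678.6, 80.5, 379.2]
eef_rot: [[-0.992, -0.127, -0.0], [-0.127, 0.992, 0.0], [0.0, 0.0, -1.0]]
wrist_force: [-0.2, -0.7, 0.0]
grip_width: 43.0
```

```bash
python3 - <<'E'
from plan import *
c,s=sync(); print(c,s['wrist_torque'],s['dq'].round(2)); print(delta([679.7,77.6,361,97.2]))
E
```

```text
[678.5545810805772, 80.46527838587454, 379.202492013545, 97.2675430523472] [-0.06070518 -0.04042961  0.00075651] [-0.38 -0.67 -1.68 -0.09 -0.2  -0.05]
[-0.08, -0.3, 1.82, 0.1]
```

Emit:
carry_out:
  deltas:
    - [[-0.1,-0.3,0.5],[0,0,0]]
    - [[-0.1,-0.3,1.8],[0,0,0]]
    - [[-0.1,-0.3,1.8],[0,0,0]]
    - [[-0.1,-0.3,1.8],[0,0,0]]
    - [[-0.1,-0.3,1.8],[0,0,0]]

```text
clock: 2.73
ee_pos: [680.4, 76.5, 360.4]
eef_rot: [[-0.992, -0.125, -0.001], [-0.125, 0.992, 0.0], [0.001, 0.0, -1.0]]
wrist_force: [-0.7, -0.2, 0.1]
grip_width: 43.0
```

Emit:
carry_out:
  deltas:
    - [[0,0,0],[0,0,0]]
    - [[0,0,0],[0,0,0]]
    - [[0,0,0],[0,0,0]]
    - [[0,0,0],[0,0,0]]
    - [[0,0,0],[0,0,0]]
    - [[0,0,0],[0,0,0]]
  jaw: 1

```text
clock: 3.23
ee_pos: [680.3, 77.7, 361.4]
eef_rot: [[-0.992, -0.126, 0.001], [-0.126, 0.992, 0.003], [-0.001, 0.002, -1.0]]
wrist_force: [-1.0, 4.6, 1.7]
grip_width: 11.1
```

```bash
python3 - <<'E'
from plan import *
c,s=sync(); print(c,s['wrist_torque'],s['wrist_force'],s['dq'].round(2)); print(delta([679.7,77.6,361,97.2]))
E
```

```text
[680.3105585157195, 77.71771627601508, 361.41251680622634, 97.22527356035607] [0.73516418 0.13808715 0.09166909] [-0.97794701  4.59403937  1.68501423] [-0.04  0.09  0.03  0.07 -0.04 -0.04]
[0.06, -0.0, 0.04, 0.0]
```

Emit:
carry_out:
  deltas:
    - [[0,0,0.04],[0,0,5]]
    - [[0,0,0.08],[0,0,10]]

```text
clock: 3.4
ee_pos: [680.3, 77.9, 360.6]
eef_rot: [[-0.999, 0.051, 0.001], [0.051, 0.999, 0.003], [-0.001, 0.003, -1.0]]
wrist_force: [-0.7, 5.7, 0.8]
grip_width: 11.3
```

```bash
cat > st.py <<'E'
from plan import *
import sys
c,s=sync(); print('t',round(s['clock'],2),np.round(c,1),'T',s['wrist_torque'].round(3),'F',s['wrist_force'].round(1),'w',round(s['grip_width'],1),'q6',round(s['joint_positions'][5],1))
if len(sys.argv)>4: print('delta',delta([float(v) for v in sys.argv[1:5]]))
E
python3 st.py
```

```text
t 3.4 [680.3  77.9 360.6  87.1] T [0.853 0.126 0.338] F [-0.7  5.7  0.8] w 11.3 q6 -89.1
```

Emit:
carry_out:
  deltas:
    - [[0,0,0.04],[0,0,5]]
    - [[0,0,0.08],[0,0,10]]

```text
clock: 3.57
ee_pos: [680.3, 78.1, 359.9]
eef_rot: [[-0.975, 0.224, 0.001], [0.224, 0.975, 0.003], [-0.0, 0.003, -1.0]]
wrist_force: [-1.3, 6.8, 1.9]
grip_width: 11.0
```

```bash
python3 st.py
```

```text
t 3.57 [680.3  78.1 359.9  77.1] T [0.895 0.068 0.38 ] F [-1.3  6.8  1.9] w 11.0 q6 -79.1
```

Emit:
carry_out:
  deltas:
    - [[0,0,0.04],[0,0,5]]
    - [[0,0,0.08],[0,0,10]]

```text
clock: 3.73
ee_pos: [680.3, 78.2, 359.1]
eef_rot: [[-0.921, 0.39, 0.001], [0.39, 0.921, 0.003], [0.0, 0.003, -1.0]]
wrist_force: [-0.1, 6.5, 1.6]
grip_width: 11.0
```

```bash
python3 st.py
```

```text
t 3.73 [680.3  78.2 359.1  67.1] T [0.985 0.094 0.331] F [-0.1  6.5  1.6] w 11.0 q6 -69.1
```

Emit:
carry_out:
  deltas:
    - [[0,0,0.03],[0,0,4]]
    - [[0,0,0.06],[0,0,8]]

```text
clock: 3.9
ee_pos: [680.4, 78.3, 358.5]
eef_rot: [[-0.858, 0.514, 0.001], [0.514, 0.858, 0.004], [0.001, 0.004, -1.0]]
wrist_force: [0.8, 6.8, 1.1]
grip_width: 11.2
```

```bash
python3 st.py 494.6 3.2 403 87.2
```

```text
t 3.9 [680.4  78.3 358.5  59.1] T [1.04  0.063 0.372] F [0.8 6.8 1.1] w 11.2 q6 -61.1
delta [12.08, -15.98, -4.45, -28.1]
```

Emit:
carry_out:
  deltas:
    - [[0,0,0],[0,0,0]]
    - [[0,0,0],[0,0,0]]
    - [[0,0,-4.0],[0,0,0]]
    - [[0,0,-4.4],[0,0,0]]
    - [[12.1,-15.9,-4.4],[0,0,-28.1]]
    - [[12.1,-15.9,-4.4],[0,0,-28.1]]
    - [[12.1,-15.9,-4.4],[0,0,-28.1]]
    - [[12.1,-15.9,-4.4],[0,0,-28.1]]
    - [[12.1,-15.9,-4.4],[0,0,-28.1]]
    - [[12.1,-15.9,-4.4],[0,0,-28.1]]
    - [[12.1,-15.9,-4.4],[0,0,-28.1]]
    - [[12.1,-15.9,-4.4],[0,0,-28.1]]
  jaw: 0.5

```text
clock: 4.9
ee_pos: [495.4, 1.6, 402.9]
eef_rot: [[-0.999, 0.048, 0.003], [0.048, 0.999, -0.001], [-0.003, -0.001, -1.0]]
wrist_force: [-0.6, 0.9, -0.5]
grip_width: 42.8
```

```bash
python3 st.py 494.6 3.8 361 87.2
```

```text
t 4.9 [495.4   1.6 402.9  87.3] T [ 0.007  0.007 -0.051] F [-0.6  0.9 -0.5] w 42.8 q6 -98.8
delta [0.09, 0.22, 4.19, 0.1]
```

Emit:
carry_out:
  deltas:
    - [[0.1,0.2,3.5],[0,0,0]]
    - [[0.1,0.2,4.2],[0,0,0]]
    - [[0.1,0.2,4.2],[0,0,0]]
    - [[0.1,0.2,4.2],[0,0,0]]
    - [[0.1,0.2,4.2],[0,0,0]]

```text
clock: 5.32
ee_pos: [495.0, 4.1, 360.9]
eef_rot: [[-0.999, 0.047, 0.001], [0.047, 0.999, -0.0], [-0.001, -0.0, -1.0]]
wrist_force: [1.1, 0.6, 1.0]
grip_width: 42.6
```

Emit:
carry_out:
  deltas:
    - [[0,0,0],[0,0,0]]
    - [[0,0,0],[0,0,0]]
    - [[0,0,0],[0,0,0]]
    - [[0,0,0],[0,0,0]]
    - [[0,0,0],[0,0,0]]
    - [[0,0,0],[0,0,0]]
  jaw: 1

```text
clock: 5.82
ee_pos: [494.4, 4.2, 361.1]
eef_rot: [[-0.999, 0.048, 0.002], [0.048, 0.999, 0.001], [-0.002, 0.001, -1.0]]
wrist_force: [-0.6, 1.6, 5.6]
grip_width: 11.0
```

```bash
python3 st.py
```

```text
t 5.82 [494.4   4.2 361.1  87.2] T [ 0.425  0.074 -0.316] F [-0.6  1.6  5.6] w 11.0 q6 -98.6
```

Emit:
carry_out:
  deltas:
    - [[0,0,0.04],[0,0,5]]
    - [[0,0,0.08],[0,0,10]]
    - [[0,0,0.12],[0,0,15]]
    - [[0,0,0.16],[0,0,20]]

```text
clock: 6.15
ee_pos: [494.4, 4.5, 359.6]
eef_rot: [[-0.922, 0.388, 0.002], [0.388, 0.922, 0.001], [-0.002, 0.002, -1.0]]
wrist_force: [-1.0, 4.5, 7.1]
grip_width: 11.4
```

```bash
python3 st.py
```

```text
t 6.15 [494.4   4.5 359.6  67.2] T [0.616 0.217 0.322] F [-1.   4.5  7.1] w 11.4 q6 -78.5
```

Emit:
carry_out:
  deltas:
    - [[0,0,0.04],[0,0,5]]
    - [[0,0,0.08],[0,0,10]]
    - [[0,0,0.12],[0,0,15]]
    - [[0,0,0.17],[0,0,20]]
    - [[0,0,0.17],[0,0,22]]

```text
clock: 6.57
ee_pos: [494.5, 4.8, 357.9]
eef_rot: [[-0.71, 0.704, 0.003], [0.705, 0.71, 0.002], [-0.001, 0.003, -1.0]]
wrist_force: [-0.3, 5.6, 4.8]
grip_width: 11.0
```

```bash
python3 st.py 624.8 -51.7 404 75.4
```

```text
t 6.57 [494.5   4.8 357.9  45.2] T [ 0.781 -0.027  0.351] F [-0.3  5.6  4.8] w 11.0 q6 -56.5
delta [-13.22, 5.17, -4.61, -30.2]
```

Emit:
carry_out:
  deltas:
    - [[0,0,0],[0,0,0]]
    - [[0,0,0],[0,0,0]]
    - [[0,0,-4.0],[0,0,0]]
    - [[0,0,-4.6],[0,0,0]]
    - [[-13.2,5.2,-4.6],[0,0,-30.2]]
    - [[-13.2,5.2,-4.6],[0,0,-30.2]]
    - [[-13.2,5.2,-4.6],[0,0,-30.2]]
    - [[-13.2,5.2,-4.6],[0,0,-30.2]]
    - [[-13.2,5.2,-4.6],[0,0,-30.2]]
    - [[-13.2,5.2,-4.6],[0,0,-30.2]]
    - [[-13.2,5.2,-4.6],[0,0,-30.2]]
  jaw: 0.5

```text
clock: 7.48
ee_pos: [624.4, -52.2, 401.6]
eef_rot: [[-0.968, 0.251, -0.001], [0.251, 0.968, -0.0], [0.001, -0.001, -1.0]]
wrist_force: [-0.1, 0.0, 0.5]
grip_width: 42.8
```

```bash
python3 st.py 624.6 -50.9 361 75.4
```

```text
t 7.48 [624.4 -52.2 401.6  75.4] T [-0.028  0.05   0.013] F [-0.1  0.   0.5] w 42.8 q6 -89.5
delta [0.02, 0.13, 4.06, 0.0]
```

Emit:
carry_out:
  deltas:
    - [[0,0.1,3.5],[0,0,0]]
    - [[0,0.1,4.0],[0,0,0]]
    - [[0,0.1,4.0],[0,0,0]]
    - [[0,0.1,4.0],[0,0,0]]
    - [[0,0.1,4.0],[0,0,0]]

```text
clock: 7.9
ee_pos: [624.8, -50.8, 364.0]
eef_rot: [[-0.968, 0.25, 0.002], [0.25, 0.968, -0.001], [-0.002, -0.0, -1.0]]
wrist_force: [-0.0, -0.2, -0.2]
grip_width: 42.6
```

Emit:
carry_out:
  deltas:
    - [[0,0,0],[0,0,0]]
    - [[0,0,0],[0,0,0]]
    - [[0,0,0],[0,0,0]]
    - [[0,0,0],[0,0,0]]
    - [[0,0,0],[0,0,0]]
    - [[0,0,0],[0,0,0]]
  jaw: 1

```text
clock: 8.4
ee_pos: [625.0, -51.1, 363.9]
eef_rot: [[-0.968, 0.251, 0.002], [0.251, 0.968, -0.001], [-0.002, -0.0, -1.0]]
wrist_force: [-1.1, -1.4, 5.0]
grip_width: 10.9
```

```bash
python3 st.py
```

```text
t 8.4 [625.  -51.1 363.9  75.5] T [-0.147  0.275 -0.25 ] F [-1.1 -1.4  5. ] w 10.9 q6 -89.4
```

Emit:
carry_out:
  deltas:
    - [[0,0,0.04],[0,0,5]]
    - [[0,0,0.08],[0,0,10]]
    - [[0,0,0.12],[0,0,15]]
    - [[0,0,0.16],[0,0,20]]

```text
clock: 8.73
ee_pos: [625.0, -50.9, 362.4]
eef_rot: [[-0.823, 0.569, 0.002], [0.569, 0.823, -0.001], [-0.002, 0.0, -1.0]]
wrist_force: [-1.5, 0.1, 6.3]
grip_width: 11.2
```

```bash
python3 st.py
```

```text
t 8.73 [625.  -50.9 362.4  55.3] T [-0.043  0.214  0.209] F [-1.5  0.1  6.3] w 11.2 q6 -69.2
```

Emit:
carry_out:
  deltas:
    - [[0,0,0.04],[0,0,5]]
    - [[0,0,0.08],[0,0,10]]
    - [[0,0,0.12],[0,0,15]]
    - [[0,0,0.15],[0,0,18]]

```text
clock: 9.07
ee_pos: [625.1, -50.8, 361.0]
eef_rot: [[-0.607, 0.795, 0.002], [0.795, 0.607, -0.001], [-0.002, 0.001, -1.0]]
wrist_force: [-0.6, -1.0, 6.5]
grip_width: 11.3
```

```bash
python3 st.py 550.4 135.0 403 84.3
```

```text
t 9.07 [625.1 -50.8 361.   37.4] T [0.017 0.225 0.241] F [-0.6 -1.   6.5] w 11.3 q6 -51.3
delta [19.3, 5.34, -4.2, -46.9]
```

Emit:
carry_out:
  deltas:
    - [[0,0,0],[0,0,0]]
    - [[0,0,0],[0,0,0]]
    - [[0,0,-4.0],[0,0,0]]
    - [[0,0,-4.2],[0,0,0]]
    - [[19.3,5.3,-4.2],[0,0,-46.9]]
    - [[19.3,5.3,-4.2],[0,0,-46.9]]
    - [[19.3,5.3,-4.2],[0,0,-46.9]]
    - [[19.3,5.3,-4.2],[0,0,-46.9]]
    - [[19.3,5.3,-4.2],[0,0,-46.9]]
    - [[19.3,5.3,-4.2],[0,0,-46.9]]
    - [[19.3,5.3,-4.2],[0,0,-46.9]]
    - [[19.3,5.3,-4.2],[0,0,-46.9]]
  jaw: 0.5

```text
clock: 10.07
ee_pos: [548.9, 135.4, 401.1]
eef_rot: [[-0.996, 0.094, 0.0], [0.094, 0.996, 0.0], [-0.0, 0.0, -1.0]]
wrist_force: [-0.2, -0.1, -0.0]
grip_width: 42.8
```

```bash
python3 st.py 550.4 135.0 361 84.3
```

```text
t 10.07 [548.9 135.4 401.1  84.6] T [0.017 0.006 0.048] F [-0.2 -0.1 -0. ] w 42.8 q6 -81.0
delta [-0.15, -0.03, 4.01, 0.3]
```

Emit:
carry_out:
  deltas:
    - [[-0.1,0,3.5],[0,0,0]]
    - [[-0.1,0,4.0],[0,0,0]]
    - [[-0.1,0,4.0],[0,0,0]]
    - [[-0.1,0,4.0],[0,0,0]]
    - [[-0.1,0,4.0],[0,0,0]]

```text
clock: 10.48
ee_pos: [550.8, 134.1, 362.5]
eef_rot: [[-0.995, 0.099, 0.002], [0.099, 0.995, 0.0], [-0.002, 0.0, -1.0]]
wrist_force: [-0.4, -0.2, 0.1]
grip_width: 42.7
```

Emit:
carry_out:
  deltas:
    - [[0,0,0],[0,0,0]]
    - [[0,0,0],[0,0,0]]
    - [[0,0,0],[0,0,0]]
    - [[0,0,0],[0,0,0]]
    - [[0,0,0],[0,0,0]]
    - [[0,0,0],[0,0,0]]
  jaw: 1

```text
clock: 10.98
ee_pos: [550.6, 134.4, 362.7]
eef_rot: [[-0.995, 0.098, 0.002], [0.098, 0.995, 0.0], [-0.002, 0.0, -1.0]]
wrist_force: [-0.7, -1.0, 5.7]
grip_width: 11.0
```

```bash
python3 st.py
```

```text
t 10.98 [550.6 134.4 362.7  84.4] T [-0.157  0.166 -0.3  ] F [-0.7 -1.   5.7] w 11.0 q6 -80.9
```

Emit:
carry_out:
  deltas:
    - [[0,0,0.04],[0,0,5]]
    - [[0,0,0.08],[0,0,10]]
    - [[0,0,0.12],[0,0,15]]
    - [[0,0,0.16],[0,0,20]]

```text
clock: 11.32
ee_pos: [550.7, 134.6, 361.1]
eef_rot: [[-0.901, 0.434, 0.002], [0.434, 0.901, -0.0], [-0.002, 0.001, -1.0]]
wrist_force: [-0.7, 0.2, 6.1]
grip_width: 11.0
```

```bash
python3 st.py
```

```text
t 11.32 [550.7 134.6 361.1  64.3] T [-0.093  0.151  0.227] F [-0.7  0.2  6.1] w 11.0 q6 -60.8
```

Emit:
carry_out:
  deltas:
    - [[0,0,0.04],[0,0,5]]
    - [[0,0,0.08],[0,0,10]]
    - [[0,0,0.12],[0,0,15]]
    - [[0,0,0.17],[0,0,20]]
    - [[0,0,0.17],[0,0,21]]

```text
clock: 11.73
ee_pos: [550.7, 134.7, 359.5]
eef_rot: [[-0.686, 0.728, 0.003], [0.728, 0.686, 0.0], [-0.002, 0.002, -1.0]]
wrist_force: [-0.0, 1.5, 5.0]
grip_width: 11.0
```

```bash
python3 st.py 680.4 79.2 403 59.1; python3 - <<'E'
from h import *
im=camera('side'); cv2.imwrite('pics/s2.png',cv2.resize(im[60:240,200:360],None,fx=3.6,fy=3.3,interpolation=cv2.INTER_CUBIC))
E
```

```text
t 11.73 [550.7 134.7 359.5  43.3] T [0.089 0.032 0.191] F [-0.   1.5  5. ] w 11.0 q6 -39.8
delta [-12.94, 5.62, -4.35, -15.8]
```

View pics/s2.png

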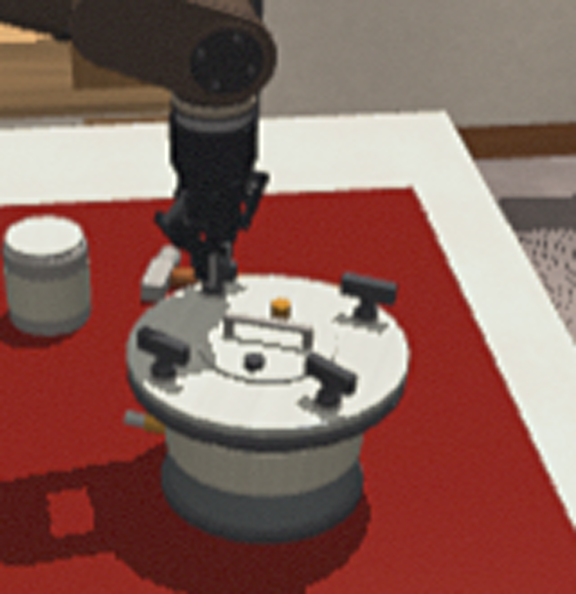

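Emit:
carry_out:
  deltas:
    - [[0,0,0],[0,0,0]]
    - [[0,0,0],[0,0,0]]
    - [[0,0,-4.0],[0,0,0]]
    - [[0,0,-4.3],[0,0,0]]
    - [[-12.9,5.6,-4.3],[0,0,-15.8]]
    - [[-12.9,5.6,-4.3],[0,0,-15.8]]
    - [[-12.9,5.6,-4.3],[0,0,-15.8]]
    - [[-12.9,5.6,-4.3],[0,0,-15.8]]
    - [[-12.9,5.6,-4.3],[0,0,-15.8]]
    - [[-12.9,5.6,-4.3],[0,0,-15.8]]
    - [[-12.9,5.6,-4.3],[0,0,-15.8]]
  jaw: 0.5

```text
clock: 12.7
ee_pos: [679.0, 79.5, 400.3]
eef_rot: [[-0.859, 0.512, -0.002], [0.512, 0.859, 0.0], [0.002, -0.001, -1.0]]
wrist_force: [0.2, 0.3, 1.1]
grip_width: 42.8
```

```bash
python3 st.py 680.4 79.2 358.5 59.1
```

```text
t 12.7 [679.   79.5 400.3  59.2] T [ 0.012 -0.006 -0.024] F [0.2 0.3 1.1] w 42.8 q6 -61.0
delta [-0.14, 0.04, 4.18, 0.1]
```

Emit:
carry_out:
  deltas:
    - [[-0.1,0,3.5],[0,0,0]]
    - [[-0.1,0,4.3],[0,0,0]]
    - [[-0.1,0,4.3],[0,0,0]]
    - [[-0.1,0,4.3],[0,0,0]]
    - [[-0.1,0,4.3],[0,0,0]]

```text
clock: 13.12
ee_pos: [680.4, 79.0, 359.5]
eef_rot: [[-0.859, 0.512, 0.002], [0.512, 0.859, -0.0], [-0.001, 0.001, -1.0]]
wrist_force: [-0.5, 0.2, 0.6]
grip_width: 42.7
```

Emit:
carry_out:
  deltas:
    - [[0,0,0],[0,0,0]]
    - [[0,0,0],[0,0,0]]
    - [[0,0,0],[0,0,0]]
    - [[0,0,0],[0,0,0]]
    - [[0,0,0],[0,0,0]]
    - [[0,0,0],[0,0,0]]
  jaw: 1

```text
clock: 13.62
ee_pos: [680.8, 78.7, 359.7]
eef_rot: [[-0.859, 0.512, 0.002], [0.512, 0.859, 0.0], [-0.002, 0.001, -1.0]]
wrist_force: [-1.0, 1.3, 6.0]
grip_width: 10.9
```

Emit:
carry_out:
  deltas:
    - [[0,0,0.04],[0,0,5]]
    - [[0,0,0.08],[0,0,10]]
    - [[0,0,0.12],[0,0,15]]

```text
clock: 13.87
ee_pos: [680.9, 78.8, 358.5]
eef_rot: [[-0.695, 0.719, 0.003], [0.719, 0.695, 0.0], [-0.002, 0.002, -1.0]]
wrist_force: [0.4, 1.8, 5.5]
grip_width: 10.8
```

```bash
python3 st.py
```

```text
t 13.87 [680.9  78.8 358.5  44. ] T [0.161 0.13  0.303] F [0.4 1.8 5.5] w 10.8 q6 -45.9
```

Emit:
carry_out:
  deltas:
    - [[0,0,0.03],[0,0,4]]
    - [[0,0,0.06],[0,0,8]]

```text
clock: 14.03
ee_pos: [680.9, 78.9, 357.9]
eef_rot: [[-0.589, 0.808, 0.003], [0.808, 0.589, 0.0], [-0.002, 0.002, -1.0]]
wrist_force: [0.0, 1.7, 4.7]
grip_width: 11.4
```

```bash
python3 st.py 494.4 5.3 400.5 45.2
```

```text
t 14.03 [680.9  78.9 357.9  36.1] T [0.172 0.094 0.361] F [0.  1.7 4.7] w 11.4 q6 -37.9
delta [5.03, -19.41, -4.26, -9.1]
```

Emit:
carry_out:
  deltas:
    - [[0,0,0],[0,0,0]]
    - [[0,0,0],[0,0,0]]
    - [[0,0,-4.0],[0,0,0]]
    - [[0,0,-4.3],[0,0,0]]
    - [[5.0,-19.4,-4.3],[0,0,-9.1]]
    - [[5.0,-19.4,-4.3],[0,0,-9.1]]
    - [[5.0,-19.4,-4.3],[0,0,-9.1]]
    - [[5.0,-19.4,-4.3],[0,0,-9.1]]
    - [[5.0,-19.4,-4.3],[0,0,-9.1]]
    - [[5.0,-19.4,-4.3],[0,0,-9.1]]
    - [[5.0,-19.4,-4.3],[0,0,-9.1]]
    - [[5.0,-19.4,-4.3],[0,0,-9.1]]
  jaw: 0.5

```text
clock: 15.03
ee_pos: [494.7, 4.3, 399.7]
eef_rot: [[-0.711, 0.704, 0.002], [0.704, 0.711, -0.0], [-0.001, 0.001, -1.0]]
wrist_force: [0.9, -0.5, -0.8]
grip_width: 42.5
```

```bash
python3 st.py 494.5 5.0 358 45.2
```

```text
t 15.03 [494.7   4.3 399.7  45.3] T [-0.018 -0.008  0.031] F [ 0.9 -0.5 -0.8] w 42.5 q6 -56.6
delta [0.07, 0.04, 4.17, 0.1]
```

Emit:
carry_out:
  deltas:
    - [[0,0,3.5],[0,0,0]]
    - [[0,0,4.2],[0,0,0]]
    - [[0,0,4.2],[0,0,0]]
    - [[0,0,4.2],[0,0,0]]
    - [[0,0,4.2],[0,0,0]]

```text
clock: 15.45
ee_pos: [495.3, 4.5, 358.3]
eef_rot: [[-0.711, 0.703, 0.001], [0.703, 0.711, -0.0], [-0.001, 0.001, -1.0]]
wrist_force: [0.2, 0.2, 0.8]
grip_width: 42.7
```

Emit:
carry_out:
  deltas:
    - [[0,0,0],[0,0,0]]
    - [[0,0,0],[0,0,0]]
    - [[0,0,0],[0,0,0]]
    - [[0,0,0],[0,0,0]]
    - [[0,0,0],[0,0,0]]
    - [[0,0,0],[0,0,0]]
  jaw: 1

```text
clock: 15.95
ee_pos: [494.9, 4.6, 358.5]
eef_rot: [[-0.711, 0.704, 0.003], [0.704, 0.711, 0.0], [-0.002, 0.003, -1.0]]
wrist_force: [3.0, 2.2, 3.2]
grip_width: 10.9
```

Emit:
carry_out:
  deltas:
    - [[0,0,0.04],[0,0,5]]
    - [[0,0,0.08],[0,0,10]]
    - [[0,0,0.12],[0,0,15]]

```text
clock: 16.2
ee_pos: [495.0, 4.7, 357.3]
eef_rot: [[-0.502, 0.865, 0.004], [0.865, 0.502, 0.0], [-0.001, 0.003, -1.0]]
wrist_force: [2.6, 3.9, 5.2]
grip_width: 11.3
```

```bash
python3 st.py
```

```text
t 16.2 [495.    4.7 357.3  30.1] T [ 0.523 -0.402  0.345] F [2.6 3.9 5.2] w 11.3 q6 -41.4
```

Emit:
carry_out:
  deltas:
    - [[0,0,0.03],[0,0,4]]
    - [[0,0,0.06],[0,0,8]]

```text
clock: 16.37
ee_pos: [495.0, 4.7, 356.7]
eef_rot: [[-0.378, 0.926, 0.004], [0.926, 0.378, 0.0], [-0.001, 0.004, -1.0]]
wrist_force: [3.6, 4.2, 3.3]
grip_width: 11.2
```

```bash
python3 st.py 624.8 -50.8 403 37.4
```

```text
t 16.37 [495.    4.7 356.7  22.2] T [ 0.578 -0.439  0.367] F [3.6 4.2 3.3] w 11.2 q6 -33.4
delta [-10.04, 9.92, -4.63, -15.2]
```

Emit:
carry_out:
  deltas:
    - [[0,0,0],[0,0,0]]
    - [[0,0,0],[0,0,0]]
    - [[0,0,-4.0],[0,0,0]]
    - [[0,0,-4.5],[0,0,0]]
    - [[-10.0,9.9,-4.5],[0,0,-15.2]]
    - [[-10.0,9.9,-4.5],[0,0,-15.2]]
    - [[-10.0,9.9,-4.5],[0,0,-15.2]]
    - [[-10.0,9.9,-4.5],[0,0,-15.2]]
    - [[-10.0,9.9,-4.5],[0,0,-15.2]]
    - [[-10.0,9.9,-4.5],[0,0,-15.2]]
    - [[-10.0,9.9,-4.5],[0,0,-15.2]]
  jaw: 0.5

```text
clock: 17.28
ee_pos: [623.2, -50.4, 399.7]
eef_rot: [[-0.609, 0.793, -0.002], [0.793, 0.609, 0.0], [0.001, -0.002, -1.0]]
wrist_force: [-0.2, 1.0, -0.7]
grip_width: 42.6
```

```bash
python3 st.py 624.9 -50.8 359 37.4
```

```text
t 17.28 [623.2 -50.4 399.7  37.5] T [ 0.052 -0.042  0.007] F [-0.2  1.  -0.7] w 42.6 q6 -51.4
delta [-0.14, 0.11, 4.07, 0.1]
```

Emit:
carry_out:
  deltas:
    - [[-0.1,0,3.5],[0,0,0]]
    - [[-0.1,0,4.2],[0,0,0]]
    - [[-0.1,0,4.2],[0,0,0]]
    - [[-0.1,0,4.2],[0,0,0]]
    - [[-0.1,0,4.2],[0,0,0]]

```text
clock: 17.7
ee_pos: [624.5, -51.1, 359.9]
eef_rot: [[-0.609, 0.793, 0.002], [0.793, 0.609, -0.0], [-0.001, 0.001, -1.0]]
wrist_force: [-0.7, -0.5, -0.1]
grip_width: 42.6
```

Emit:
carry_out:
  deltas:
    - [[0,0,0],[0,0,0]]
    - [[0,0,0],[0,0,0]]
    - [[0,0,0],[0,0,0]]
    - [[0,0,0],[0,0,0]]
    - [[0,0,0],[0,0,0]]
    - [[0,0,0],[0,0,0]]
  jaw: 1

```text
clock: 18.2
ee_pos: [625.0, -51.2, 359.9]
eef_rot: [[-0.608, 0.794, 0.003], [0.794, 0.608, 0.0], [-0.002, 0.003, -1.0]]
wrist_force: [0.2, 2.5, 5.5]
grip_width: 11.3
```

Emit:
carry_out:
  deltas:
    - [[0,0,0.04],[0,0,5]]
    - [[0,0,0.08],[0,0,10]]
    - [[0,0,0.12],[0,0,15]]

```text
clock: 18.45
ee_pos: [625.1, -51.1, 358.8]
eef_rot: [[-0.38, 0.925, 0.003], [0.925, 0.38, -0.0], [-0.001, 0.003, -1.0]]
wrist_force: [1.7, 2.2, 4.8]
grip_width: 11.2
```

```bash
python3 st.py
```

```text
t 18.45 [625.1 -51.1 358.8  22.3] T [ 0.321 -0.223  0.244] F [1.7 2.2 4.8] w 11.2 q6 -36.3
```

Emit:
carry_out:
  deltas:
    - [[0,0,0.03],[0,0,4]]
    - [[0,0,0.06],[0,0,8]]
    - [[0,0,0.09],[0,0,12]]

```text
clock: 18.7
ee_pos: [625.2, -51.0, 357.9]
eef_rot: [[-0.18, 0.984, 0.004], [0.984, 0.18, -0.0], [-0.001, 0.003, -1.0]]
wrist_force: [2.6, 2.8, 4.2]
grip_width: 11.1
```

```bash
python3 st.py 550.6 134.8 403 43.3
```

```text
t 18.7 [625.2 -51.  357.9  10.4] T [ 0.319 -0.335  0.279] F [2.6 2.8 4.2] w 11.1 q6 -24.3
delta [19.62, -3.99, -4.51, -32.9]
```

Emit:
carry_out:
  deltas:
    - [[0,0,0],[0,0,0]]
    - [[0,0,0],[0,0,0]]
    - [[0,0,-4.0],[0,0,0]]
    - [[0,0,-4.4],[0,0,0]]
    - [[19.6,-4.0,-4.4],[0,0,-32.9]]
    - [[19.6,-4.0,-4.4],[0,0,-32.9]]
    - [[19.6,-4.0,-4.4],[0,0,-32.9]]
    - [[19.6,-4.0,-4.4],[0,0,-32.9]]
    - [[19.6,-4.0,-4.4],[0,0,-32.9]]
    - [[19.6,-4.0,-4.4],[0,0,-32.9]]
    - [[19.6,-4.0,-4.4],[0,0,-32.9]]
    - [[19.6,-4.0,-4.4],[0,0,-32.9]]
  jaw: 0.5

```text
clock: 19.7
ee_pos: [549.6, 133.7, 400.1]
eef_rot: [[-0.687, 0.727, -0.0], [0.727, 0.687, -0.001], [-0.001, -0.001, -1.0]]
wrist_force: [0.5, -1.1, 0.6]
grip_width: 42.7
```

```bash
python3 st.py 550.6 134.8 358.5 43.3
```

```text
t 19.7 [549.6 133.7 400.1  43.4] T [ 0.008  0.048 -0.056] F [ 0.5 -1.1  0.6] w 42.7 q6 -40.0
delta [0.01, 0.15, 4.16, 0.1]
```

Emit:
carry_out:
  deltas:
    - [[0,0.1,3.5],[0,0,0]]
    - [[0,0.1,4.2],[0,0,0]]
    - [[0,0.1,4.2],[0,0,0]]
    - [[0,0.1,4.2],[0,0,0]]
    - [[0,0.1,4.2],[0,0,0]]

```text
clock: 20.12
ee_pos: [550.9, 134.1, 359.4]
eef_rot: [[-0.686, 0.728, 0.001], [0.728, 0.686, -0.0], [-0.001, 0.001, -1.0]]
wrist_force: [0.2, 0.3, -1.0]
grip_width: 42.8
```

Emit:
carry_out:
  deltas:
    - [[0,0,0],[0,0,0]]
    - [[0,0,0],[0,0,0]]
    - [[0,0,0],[0,0,0]]
    - [[0,0,0],[0,0,0]]
    - [[0,0,0],[0,0,0]]
    - [[0,0,0],[0,0,0]]
  jaw: 1

```text
clock: 20.62
ee_pos: [550.7, 134.9, 359.7]
eef_rot: [[-0.687, 0.727, 0.003], [0.727, 0.687, 0.0], [-0.002, 0.002, -1.0]]
wrist_force: [1.0, 0.1, 3.8]
grip_width: 11.0
```

Emit:
carry_out:
  deltas:
    - [[0,0,0.04],[0,0,5]]
    - [[0,0,0.08],[0,0,10]]
    - [[0,0,0.12],[0,0,15]]

```text
clock: 20.87
ee_pos: [550.7, 134.9, 358.6]
eef_rot: [[-0.473, 0.881, 0.003], [0.881, 0.473, -0.0], [-0.002, 0.003, -1.0]]
wrist_force: [1.3, 0.8, 4.9]
grip_width: 10.5
```

```bash
python3 st.py
```

```text
t 20.87 [550.7 134.9 358.6  28.2] T [ 0.088 -0.142  0.255] F [1.3 0.8 4.9] w 10.5 q6 -24.7
```

Emit:
carry_out:
  deltas:
    - [[0,0,0.03],[0,0,4]]
    - [[0,0,0.07],[0,0,9]]

```text
clock: 21.03
ee_pos: [550.8, 135.0, 357.8]
eef_rot: [[-0.33, 0.944, 0.004], [0.944, 0.33, 0.0], [-0.001, 0.003, -1.0]]
wrist_force: [1.8, 0.9, 4.9]
grip_width: 11.1
```

```bash
python3 st.py 680.8 79.0 400.5 36.1
```

```text
t 21.03 [550.8 135.  357.8  19.3] T [ 0.044 -0.198  0.261] F [1.8 0.9 4.9] w 11.1 q6 -15.7
delta [-9.58, 10.42, -4.27, -16.8]
```

Emit:
carry_out:
  deltas:
    - [[0,0,0],[0,0,0]]
    - [[0,0,0],[0,0,0]]
    - [[0,0,-4.0],[0,0,0]]
    - [[0,0,-4.3],[0,0,0]]
    - [[-9.6,10.4,-4.3],[0,0,-16.8]]
    - [[-9.6,10.4,-4.3],[0,0,-16.8]]
    - [[-9.6,10.4,-4.3],[0,0,-16.8]]
    - [[-9.6,10.4,-4.3],[0,0,-16.8]]
    - [[-9.6,10.4,-4.3],[0,0,-16.8]]
    - [[-9.6,10.4,-4.3],[0,0,-16.8]]
    - [[-9.6,10.4,-4.3],[0,0,-16.8]]
  jaw: 0.5

```text
clock: 21.95
ee_pos: [679.5, 79.2, 398.7]
eef_rot: [[-0.591, 0.807, -0.002], [0.807, 0.591, 0.0], [0.001, -0.001, -1.0]]
wrist_force: [-0.3, 0.4, 0.2]
grip_width: 42.5
```

```bash
python3 st.py 680.8 79.0 357.5 36.1
```

```text
t 21.95 [679.5  79.2 398.7  36.2] T [ 0.004 -0.016  0.019] F [-0.3  0.4  0.2] w 42.5 q6 -38.1
delta [-0.09, 0.09, 4.12, 0.1]
```

Emit:
carry_out:
  deltas:
    - [[0,0,3.5],[0,0,0]]
    - [[0,0,4.2],[0,0,0]]
    - [[0,0,4.2],[0,0,0]]
    - [[0,0,4.2],[0,0,0]]
    - [[0,0,4.2],[0,0,0]]

```text
clock: 22.37
ee_pos: [680.1, 79.2, 359.0]
eef_rot: [[-0.591, 0.807, 0.002], [0.807, 0.591, -0.0], [-0.001, 0.001, -1.0]]
wrist_force: [0.8, 1.4, 0.5]
grip_width: 43.1
```

Emit:
carry_out:
  deltas:
    - [[0,0,0],[0,0,0]]
    - [[0,0,0],[0,0,0]]
    - [[0,0,0],[0,0,0]]
    - [[0,0,0],[0,0,0]]
    - [[0,0,0],[0,0,0]]
    - [[0,0,0],[0,0,0]]
  jaw: 1

```text
clock: 22.87
ee_pos: [680.7, 79.0, 359.1]
eef_rot: [[-0.591, 0.807, 0.003], [0.807, 0.591, 0.0], [-0.002, 0.003, -1.0]]
wrist_force: [0.5, 2.4, 5.1]
grip_width: 10.7
```

Emit:
carry_out:
  deltas:
    - [[0,0,0.03],[0,0,4]]
    - [[0,0,0.06],[0,0,8]]

```text
clock: 23.03
ee_pos: [680.7, 79.0, 358.5]
eef_rot: [[-0.471, 0.882, 0.003], [0.882, 0.471, 0.0], [-0.001, 0.003, -1.0]]
wrist_force: [2.0, 2.2, 4.0]
grip_width: 11.2
```

```bash
python3 st.py
```

```text
t 23.03 [680.7  79.  358.5  28.1] T [ 0.292 -0.178  0.376] F [2.  2.2 4. ] w 11.2 q6 -29.9
```

Emit:
carry_out:
  deltas:
    - [[0,0,0.03],[0,0,4]]

```text
clock: 23.12
ee_pos: [680.7, 79.1, 358.2]
eef_rot: [[-0.408, 0.913, 0.004], [0.913, 0.408, 0.0], [-0.001, 0.003, -1.0]]
wrist_force: [2.4, 2.2, 5.1]
grip_width: 10.8
```

```bash
python3 st.py
```

```text
t 23.12 [680.7  79.1 358.2  24.1] T [ 0.262 -0.159  0.406] F [2.4 2.2 5.1] w 10.8 q6 -25.9
```

Emit:
carry_out:
  deltas:
    - [[0,0,0.03],[0,0,4]]

```text
clock: 23.2
ee_pos: [680.8, 79.1, 358.0]
eef_rot: [[-0.343, 0.939, 0.004], [0.939, 0.343, 0.0], [-0.001, 0.004, -1.0]]
wrist_force: [1.7, 2.6, 5.0]
grip_width: 11.5
```

```bash
python3 st.py
```

```text
t 23.2 [680.8  79.1 358.   20.1] T [ 0.346 -0.141  0.519] F [1.7 2.6 5. ] w 11.5 q6 -21.9
```

Emit:
carry_out:
  deltas:
    - [[0,0,0],[0,0,0]]

```text
clock: 23.28
ee_pos: [680.8, 79.1, 358.0]
eef_rot: [[-0.344, 0.939, 0.004], [0.939, 0.344, 0.0], [-0.001, 0.004, -1.0]]
wrist_force: [1.6, 1.7, 5.1]
grip_width: 11.0
```

```bash
python3 st.py
```

```text
t 23.28 [680.8  79.1 358.   20.1] T [ 0.295 -0.188  0.239] F [1.6 1.7 5.1] w 11.0 q6 -22.0
```

Emit:
carry_out:
  deltas:
    - [[0,0,0],[0,0,0]]

```text
clock: 23.37
ee_pos: [680.8, 79.1, 358.0]
eef_rot: [[-0.345, 0.938, 0.004], [0.938, 0.345, 0.001], [-0.001, 0.004, -1.0]]
wrist_force: [1.1, 1.3, 4.6]
grip_width: 11.0
```

```bash
python3 st.py
```

```text
t 23.37 [680.8  79.1 358.   20.2] T [ 0.304 -0.179  0.134] F [1.1 1.3 4.6] w 11.0 q6 -22.1
```

Emit:
carry_out:
  deltas:
    - [[0,0,0],[0,0,0]]

```text
clock: 23.45
ee_pos: [680.8, 79.0, 358.0]
eef_rot: [[-0.345, 0.938, 0.004], [0.938, 0.345, 0.001], [-0.001, 0.004, -1.0]]
wrist_force: [2.0, 2.4, 5.3]
grip_width: 11.0
```

```bash
python3 st.py 494.8 4.8 399 22.2
```

```text
t 23.45 [680.8  79.  358.   20.2] T [ 0.286 -0.249  0.189] F [2.  2.4 5.3] w 11.0 q6 -22.1
delta [-0.54, -20.01, -4.1, -2.0]
```

Emit:
carry_out:
  deltas:
    - [[0,0,0],[0,0,0]]
    - [[0,0,0],[0,0,0]]
    - [[0,0,-4.0],[0,0,0]]
    - [[0,0,-4.2],[0,0,0]]
    - [[-0.5,-20.0,-4.2],[0,0,-2]]
    - [[-0.5,-20.0,-4.2],[0,0,-2]]
    - [[-0.5,-20.0,-4.2],[0,0,-2]]
    - [[-0.5,-20.0,-4.2],[0,0,-2]]
    - [[-0.5,-20.0,-4.2],[0,0,-2]]
    - [[-0.5,-20.0,-4.2],[0,0,-2]]
    - [[-0.5,-20.0,-4.2],[0,0,-2]]
    - [[-0.5,-20.0,-4.2],[0,0,-2]]
  jaw: 0.5

```text
clock: 24.45
ee_pos: [494.4, 4.8, 398.6]
eef_rot: [[-0.377, 0.926, 0.001], [0.926, 0.377, -0.0], [-0.001, 0.001, -1.0]]
wrist_force: [-0.6, -0.8, 0.1]
grip_width: 42.8
```

```bash
python3 st.py 494.8 4.9 357 22.2
```

```text
t 24.45 [494.4   4.8 398.6  22.1] T [ 0.003 -0.025  0.077] F [-0.6 -0.8  0.1] w 42.8 q6 -33.4
delta [-0.01, 0.04, 4.16, -0.1]
```

Emit:
carry_out:
  deltas:
    - [[0,0,3.5],[0,0,0]]
    - [[0,0,4.1],[0,0,0]]
    - [[0,0,4.1],[0,0,0]]
    - [[0,0,4.1],[0,0,0]]
    - [[0,0,4.1],[0,0,0]]

```text
clock: 24.87
ee_pos: [495.1, 5.1, 358.3]
eef_rot: [[-0.378, 0.926, 0.001], [0.926, 0.378, -0.0], [-0.001, 0.001, -1.0]]
wrist_force: [-0.3, -0.4, 0.3]
grip_width: 42.9
```

Emit:
carry_out:
  deltas:
    - [[0,0,0],[0,0,0]]
    - [[0,0,0],[0,0,0]]
    - [[0,0,0],[0,0,0]]
    - [[0,0,0],[0,0,0]]
    - [[0,0,0],[0,0,0]]
    - [[0,0,0],[0,0,0]]
  jaw: 1

```text
clock: 25.37
ee_pos: [494.8, 5.2, 358.5]
eef_rot: [[-0.378, 0.926, 0.004], [0.926, 0.378, 0.0], [-0.001, 0.004, -1.0]]
wrist_force: [4.2, 2.4, 2.3]
grip_width: 10.8
```

Emit:
carry_out:
  deltas:
    - [[0,0,0.03],[0,0,4]]
    - [[0,0,0.05],[0,0,6]]

```text
clock: 25.53
ee_pos: [494.9, 5.2, 358.0]
eef_rot: [[-0.277, 0.961, 0.004], [0.961, 0.277, 0.0], [-0.001, 0.004, -1.0]]
wrist_force: [4.0, 2.7, 3.7]
grip_width: 11.0
```

```bash
python3 st.py
```

```text
t 25.53 [494.9   5.2 358.   16.1] T [ 0.411 -0.601  0.351] F [4.  2.7 3.7] w 11.0 q6 -27.3
```

Emit:
carry_out:
  deltas:
    - [[0,0,0.02],[0,0,3]]

```text
clock: 25.62
ee_pos: [494.9, 5.2, 357.8]
eef_rot: [[-0.227, 0.974, 0.004], [0.974, 0.227, 0.0], [-0.001, 0.004, -1.0]]
wrist_force: [4.8, 2.8, 3.5]
grip_width: 10.8
```

```bash
python3 st.py
```

```text
t 25.62 [494.9   5.2 357.8  13.1] T [ 0.389 -0.61   0.428] F [4.8 2.8 3.5] w 10.8 q6 -24.3
```

Emit:
carry_out:
  deltas:
    - [[0,0,0.02],[0,0,3]]

```text
clock: 25.7
ee_pos: [494.9, 5.2, 357.7]
eef_rot: [[-0.176, 0.984, 0.004], [0.984, 0.176, 0.0], [-0.001, 0.004, -1.0]]
wrist_force: [4.3, 2.9, 3.0]
grip_width: 10.7
```

```bash
python3 st.py
```

```text
t 25.7 [494.9   5.2 357.7  10.1] T [ 0.429 -0.57   0.533] F [4.3 2.9 3. ] w 10.7 q6 -21.3
```

```bash
python3 st.py 624.9 -50.9 400 10.4
```

```text
t 25.7 [494.9   5.2 357.7  10.1] T [ 0.429 -0.57   0.533] F [4.3 2.9 3. ] w 10.7 q6 -21.3
delta [-7.81, 11.81, -4.23, -0.3]
```

Emit:
carry_out:
  deltas:
    - [[0,0,0],[0,0,0]]
    - [[0,0,0],[0,0,0]]
    - [[0,0,-4.0],[0,0,0]]
    - [[0,0,-4.2],[0,0,0]]
    - [[-7.8,11.8,-4.2],[0,0,-0.3]]
    - [[-7.8,11.8,-4.2],[0,0,-0.3]]
    - [[-7.8,11.8,-4.2],[0,0,-0.3]]
    - [[-7.8,11.8,-4.2],[0,0,-0.3]]
    - [[-7.8,11.8,-4.2],[0,0,-0.3]]
    - [[-7.8,11.8,-4.2],[0,0,-0.3]]
    - [[-7.8,11.8,-4.2],[0,0,-0.3]]
  jaw: 0.5

```text
clock: 26.62
ee_pos: [623.4, -50.6, 397.6]
eef_rot: [[-0.182, 0.983, -0.002], [0.983, 0.182, 0.0], [0.001, -0.002, -1.0]]
wrist_force: [-0.2, -0.2, -0.1]
grip_width: 43.1
```

```bash
python3 st.py 624.9 -50.9 358 10.4
```

```text
t 26.62 [623.4 -50.6 397.6  10.5] T [-0.015 -0.037 -0.016] F [-0.2 -0.2 -0.1] w 43.1 q6 -24.4
delta [-0.06, 0.14, 3.96, 0.1]
```

Emit:
carry_out:
  deltas:
    - [[0,0,3.5],[0,0,0]]
    - [[0,0,4.1],[0,0,0]]
    - [[0,0,4.1],[0,0,0]]
    - [[0,0,4.1],[0,0,0]]
    - [[0,0,4.1],[0,0,0]]

```text
clock: 27.03
ee_pos: [624.1, -50.6, 358.9]
eef_rot: [[-0.182, 0.983, 0.002], [0.983, 0.182, -0.001], [-0.001, 0.002, -1.0]]
wrist_force: [0.2, -0.1, -0.7]
grip_width: 42.5
```

Emit:
carry_out:
  deltas:
    - [[0,0,0],[0,0,0]]
    - [[0,0,0],[0,0,0]]
    - [[0,0,0],[0,0,0]]
    - [[0,0,0],[0,0,0]]
    - [[0,0,0],[0,0,0]]
    - [[0,0,0],[0,0,0]]
  jaw: 1

```text
clock: 27.53
ee_pos: [624.9, -50.8, 358.9]
eef_rot: [[-0.182, 0.983, 0.005], [0.983, 0.182, -0.0], [-0.001, 0.004, -1.0]]
wrist_force: [5.0, 1.0, 3.6]
grip_width: 11.0
```

Emit:
carry_out:
  deltas:
    - [[0,0,0.03],[0,0,3]]
    - [[0,0,0.05],[0,0,6]]

```text
clock: 27.7
ee_pos: [624.9, -50.7, 358.5]
eef_rot: [[-0.077, 0.997, 0.005], [0.997, 0.077, -0.0], [-0.001, 0.005, -1.0]]
wrist_force: [5.8, 1.6, 4.3]
grip_width: 10.8
```

```bash
python3 st.py
```

```text
t 27.7 [624.9 -50.7 358.5   4.4] T [ 0.274 -0.678  0.252] F [5.8 1.6 4.3] w 10.8 q6 -18.3
```

Emit:
carry_out:
  deltas:
    - [[0,0,0.02],[0,0,3]]

```text
clock: 27.78
ee_pos: [625.0, -50.7, 358.3]
eef_rot: [[-0.025, 1.0, 0.005], [1.0, 0.025, -0.0], [-0.001, 0.005, -1.0]]
wrist_force: [5.4, 1.2, 3.8]
grip_width: 10.9
```

```bash
python3 st.py
```

```text
t 27.78 [625.  -50.7 358.3   1.4] T [ 0.29  -0.695  0.259] F [5.4 1.2 3.8] w 10.9 q6 -15.3
```

Emit:
carry_out:
  deltas:
    - [[0,0,0.02],[0,0,3]]

```text
clock: 27.87
ee_pos: [625.0, -50.7, 358.0]
eef_rot: [[0.028, 1.0, 0.005], [1.0, -0.028, -0.0], [-0.0, 0.005, -1.0]]
wrist_force: [6.4, 2.5, 4.1]
grip_width: 10.8
```

```bash
python3 st.py
```

```text
t 27.87 [625.  -50.7 358.   -1.6] T [ 0.271 -0.717  0.27 ] F [6.4 2.5 4.1] w 10.8 q6 -12.3
```

Emit:
carry_out:
  deltas:
    - [[0,0,0.02],[0,0,3]]

```text
clock: 27.95
ee_pos: [625.0, -50.7, 357.8]
eef_rot: [[0.08, 0.997, 0.005], [0.997, -0.08, -0.001], [-0.0, 0.005, -1.0]]
wrist_force: [4.7, 0.8, 3.7]
grip_width: 10.9
```

```bash
python3 st.py
```

```text
t 27.95 [625.  -50.7 357.8  -4.6] T [ 0.23  -0.766  0.251] F [4.7 0.8 3.7] w 10.9 q6 -9.3
```

Emit:
carry_out:
  deltas:
    - [[0,0,0.02],[0,0,3]]

```text
clock: 28.03
ee_pos: [625.0, -50.7, 357.7]
eef_rot: [[0.132, 0.991, 0.005], [0.991, -0.132, -0.001], [0.0, 0.005, -1.0]]
wrist_force: [5.9, 2.9, 4.2]
grip_width: 10.8
```

```bash
python3 st.py
```

```text
t 28.03 [625.  -50.7 357.7  -7.6] T [ 0.243 -0.725  0.296] F [5.9 2.9 4.2] w 10.8 q6 -6.3
```

Emit:
carry_out:
  deltas:
    - [[0,0,0.02],[0,0,3]]

```text
clock: 28.12
ee_pos: [625.0, -50.7, 357.5]
eef_rot: [[0.183, 0.983, 0.005], [0.983, -0.183, -0.001], [0.0, 0.005, -1.0]]
wrist_force: [5.2, 1.9, 3.9]
grip_width: 10.7
```

```bash
python3 st.py
```

```text
t 28.12 [625.  -50.7 357.5 -10.6] T [ 0.303 -0.719  0.439] F [5.2 1.9 3.9] w 10.7 q6 -3.4
```

Emit:
carry_out:
  deltas:
    - [[0,0,0.01],[0,0,1.5]]

```text
clock: 28.2
ee_pos: [625.0, -50.7, 357.4]
eef_rot: [[0.208, 0.978, 0.005], [0.978, -0.208, -0.001], [0.0, 0.005, -1.0]]
wrist_force: [5.1, 2.2, 3.6]
grip_width: 11.0
```

```bash
python3 st.py 550.7 134.9 399.5 19.3
```

```text
t 28.2 [625.  -50.7 357.4 -12. ] T [ 0.288 -0.732  0.433] F [5.1 2.2 3.6] w 11.0 q6 -1.9
delta [16.6, -11.14, -4.21, -31.3]
```

Emit:
carry_out:
  deltas:
    - [[0,0,0],[0,0,0]]
    - [[0,0,0],[0,0,0]]
    - [[0,0,-4.0],[0,0,0]]
    - [[0,0,-4.2],[0,0,0]]
    - [[16.6,-11.1,-4.2],[0,0,-31.3]]
    - [[16.6,-11.1,-4.2],[0,0,-31.3]]
    - [[16.6,-11.1,-4.2],[0,0,-31.3]]
    - [[16.6,-11.1,-4.2],[0,0,-31.3]]
    - [[16.6,-11.1,-4.2],[0,0,-31.3]]
    - [[16.6,-11.1,-4.2],[0,0,-31.3]]
    - [[16.6,-11.1,-4.2],[0,0,-31.3]]
    - [[16.6,-11.1,-4.2],[0,0,-31.3]]
  jaw: 0.5

```text
clock: 29.2
ee_pos: [550.1, 134.3, 397.5]
eef_rot: [[-0.33, 0.944, -0.001], [0.944, 0.33, -0.001], [-0.001, -0.001, -1.0]]
wrist_force: [0.0, -1.5, -0.2]
grip_width: 42.2
```

```bash
python3 st.py 550.7 134.9 358 19.3
```

```text
t 29.2 [550.1 134.3 397.5  19.3] T [-0.041 -0.011  0.025] F [ 0.  -1.5 -0.2] w 42.2 q6 -15.8
delta [0.04, 0.08, 3.95, -0.0]
```

Emit:
carry_out:
  deltas:
    - [[0,0,3.5],[0,0,0]]
    - [[0,0,4.0],[0,0,0]]
    - [[0,0,4.0],[0,0,0]]
    - [[0,0,4.0],[0,0,0]]
    - [[0,0,4.0],[0,0,0]]

```text
clock: 29.62
ee_pos: [550.8, 133.9, 358.9]
eef_rot: [[-0.329, 0.944, 0.001], [0.944, 0.329, -0.0], [-0.001, 0.001, -1.0]]
wrist_force: [-0.0, 0.3, 0.2]
grip_width: 42.6
```

Emit:
carry_out:
  deltas:
    - [[0,0,0],[0,0,0]]
    - [[0,0,0],[0,0,0]]
    - [[0,0,0],[0,0,0]]
    - [[0,0,0],[0,0,0]]
    - [[0,0,0],[0,0,0]]
    - [[0,0,0],[0,0,0]]
  jaw: 1

```text
clock: 30.12
ee_pos: [550.8, 134.7, 359.1]
eef_rot: [[-0.33, 0.944, 0.004], [0.944, 0.33, 0.0], [-0.001, 0.004, -1.0]]
wrist_force: [4.1, 1.0, 2.6]
grip_width: 11.2
```

Emit:
carry_out:
  deltas:
    - [[0,0,0.03],[0,0,3]]
    - [[0,0,0.05],[0,0,6]]

```text
clock: 30.28
ee_pos: [550.8, 134.7, 358.7]
eef_rot: [[-0.229, 0.974, 0.004], [0.974, 0.229, 0.0], [-0.001, 0.004, -1.0]]
wrist_force: [3.3, 0.6, 2.6]
grip_width: 11.2
```

```bash
python3 st.py
```

```text
t 30.28 [550.8 134.7 358.7  13.2] T [ 0.092 -0.492  0.244] F [3.3 0.6 2.6] w 11.2 q6 -9.7
```

Emit:
carry_out:
  deltas:
    - [[0,0,0.02],[0,0,3]]

```text
clock: 30.37
ee_pos: [550.8, 134.7, 358.4]
eef_rot: [[-0.177, 0.984, 0.004], [0.984, 0.177, 0.0], [-0.001, 0.004, -1.0]]
wrist_force: [4.4, 1.3, 3.9]
grip_width: 10.8
```

```bash
python3 st.py
```

```text
t 30.37 [550.8 134.7 358.4  10.2] T [ 0.087 -0.495  0.242] F [4.4 1.3 3.9] w 10.8 q6 -6.7
```

Emit:
carry_out:
  deltas:
    - [[0,0,0.02],[0,0,3]]

```text
clock: 30.45
ee_pos: [550.8, 134.8, 358.2]
eef_rot: [[-0.126, 0.992, 0.004], [0.992, 0.126, 0.0], [-0.0, 0.004, -1.0]]
wrist_force: [3.5, 0.7, 3.0]
grip_width: 11.4
```

```bash
python3 st.py
```

```text
t 30.45 [550.8 134.8 358.2   7.2] T [ 0.093 -0.574  0.264] F [3.5 0.7 3. ] w 11.4 q6 -3.7
```

Emit:
carry_out:
  deltas:
    - [[0,0,0.02],[0,0,3]]

```text
clock: 30.53
ee_pos: [550.8, 134.7, 358.0]
eef_rot: [[-0.073, 0.997, 0.004], [0.997, 0.073, 0.0], [-0.0, 0.004, -1.0]]
wrist_force: [4.6, 0.8, 2.0]
grip_width: 10.6
```

```bash
python3 st.py
```

```text
t 30.53 [550.8 134.7 358.    4.2] T [ 0.095 -0.604  0.26 ] F [4.6 0.8 2. ] w 10.6 q6 -0.7
```

Emit:
carry_out:
  deltas:
    - [[0,0,0.02],[0,0,3]]

```text
clock: 30.62
ee_pos: [550.9, 134.7, 357.8]
eef_rot: [[-0.021, 1.0, 0.004], [1.0, 0.021, 0.0], [-0.0, 0.004, -1.0]]
wrist_force: [5.2, 1.1, 3.0]
grip_width: 11.0
```

```bash
python3 st.py
```

```text
t 30.62 [550.9 134.7 357.8   1.2] T [ 0.116 -0.513  0.281] F [5.2 1.1 3. ] w 11.0 q6 2.3
```

Emit:
carry_out:
  deltas:
    - [[0,0,0.01],[0,0,2]]

```text
clock: 30.7
ee_pos: [550.9, 134.8, 357.8]
eef_rot: [[0.013, 1.0, 0.005], [1.0, -0.013, 0.0], [0.0, 0.005, -1.0]]
wrist_force: [4.8, 0.0, 2.6]
grip_width: 11.1
```

```bash
python3 st.py
```

```text
t 30.7 [550.9 134.8 357.8  -0.7] T [ 0.148 -0.559  0.375] F [4.8 0.  2.6] w 11.1 q6 4.3
```

Emit:
carry_out:
  deltas:
    - [[0,0,0.02],[0,0,3]]

```text
clock: 30.78
ee_pos: [550.9, 134.8, 357.6]
eef_rot: [[0.065, 0.998, 0.005], [0.998, -0.065, -0.0], [0.0, 0.005, -1.0]]
wrist_force: [5.2, 0.1, 4.2]
grip_width: 11.1
```

```bash
python3 st.py 680.8 79 399.5 20.1
```

```text
t 30.78 [550.9 134.8 357.6  -3.7] T [ 0.115 -0.536  0.464] F [5.2 0.1 4.2] w 11.1 q6 7.2
delta [-4.73, 13.33, -4.19, -23.8]
```

Emit:
carry_out:
  deltas:
    - [[0,0,0],[0,0,0]]
    - [[0,0,0],[0,0,0]]
    - [[0,0,-4.0],[0,0,0]]
    - [[0,0,-4.2],[0,0,0]]
    - [[-4.7,13.3,-4.2],[0,0,-23.8]]
    - [[-4.7,13.3,-4.2],[0,0,-23.8]]
    - [[-4.7,13.3,-4.2],[0,0,-23.8]]
    - [[-4.7,13.3,-4.2],[0,0,-23.8]]
    - [[-4.7,13.3,-4.2],[0,0,-23.8]]
    - [[-4.7,13.3,-4.2],[0,0,-23.8]]
    - [[-4.7,13.3,-4.2],[0,0,-23.8]]
  jaw: 0.5

```text
clock: 31.7
ee_pos: [679.0, 79.5, 397.4]
eef_rot: [[-0.343, 0.939, -0.002], [0.939, 0.343, 0.0], [0.001, -0.002, -1.0]]
wrist_force: [-0.9, -0.0, 0.6]
grip_width: 42.9
```

```bash
python3 st.py 680.8 79.0 357.5 20.1
```

```text
t 31.7 [679.   79.5 397.4  20.1] T [ 0.023 -0.009 -0.024] F [-0.9 -0.   0.6] w 42.9 q6 -21.9
delta [-0.11, 0.15, 3.99, -0.0]
```

Emit:
carry_out:
  deltas:
    - [[0,0,3.5],[0,0,0]]
    - [[0,0,4.1],[0,0,0]]
    - [[0,0,4.1],[0,0,0]]
    - [[0,0,4.1],[0,0,0]]
    - [[0,0,4.1],[0,0,0]]

```text
clock: 32.12
ee_pos: [679.7, 79.5, 358.7]
eef_rot: [[-0.344, 0.939, 0.002], [0.939, 0.344, -0.0], [-0.001, 0.002, -1.0]]
wrist_force: [0.8, -0.8, -0.3]
grip_width: 42.6
```

Emit:
carry_out:
  deltas:
    - [[0,0,0],[0,0,0]]
    - [[0,0,0],[0,0,0]]
    - [[0,0,0],[0,0,0]]
    - [[0,0,0],[0,0,0]]
    - [[0,0,0],[0,0,0]]
    - [[0,0,0],[0,0,0]]
  jaw: 1

```text
clock: 32.62
ee_pos: [680.5, 79.3, 358.8]
eef_rot: [[-0.344, 0.939, 0.004], [0.939, 0.344, 0.0], [-0.001, 0.004, -1.0]]
wrist_force: [3.9, 2.5, 3.7]
grip_width: 10.9
```

```bash
python3 st.py
```

```text
t 32.62 [680.5  79.3 358.8  20.1] T [ 0.306 -0.555  0.244] F [3.9 2.5 3.7] w 10.9 q6 -22.0
```

Emit:
carry_out:
  deltas:
    - [[0,0,0.01],[0,0,1.5]]

```text
clock: 32.7
ee_pos: [680.5, 79.4, 358.8]
eef_rot: [[-0.32, 0.947, 0.004], [0.947, 0.32, 0.0], [-0.001, 0.004, -1.0]]
wrist_force: [3.8, 2.6, 3.5]
grip_width: 11.0
```

```bash
python3 st.py
```

```text
t 32.7 [680.5  79.4 358.8  18.6] T [ 0.381 -0.528  0.537] F [3.8 2.6 3.5] w 11.0 q6 -20.5
```

Emit:
carry_out:
  deltas:
    - [[0,0,0.01],[0,0,1.5]]

```text
clock: 32.78
ee_pos: [680.5, 79.4, 358.8]
eef_rot: [[-0.294, 0.956, 0.005], [0.956, 0.294, 0.0], [-0.001, 0.004, -1.0]]
wrist_force: [4.8, 1.5, 4.0]
grip_width: 11.2
```

```bash
python3 st.py 494.9 5.2 399 10.1
```

```text
t 32.78 [680.5  79.4 358.8  17.1] T [ 0.338 -0.468  0.519] F [4.8 1.5 4. ] w 11.2 q6 -18.9
delta [-1.63, -19.92, -4.02, 7.0]
```

Emit:
carry_out:
  deltas:
    - [[0,0,0],[0,0,0]]
    - [[0,0,0],[0,0,0]]
    - [[0,0,-4.0],[0,0,0]]
    - [[0,0,-4.1],[0,0,0]]
    - [[-1.6,-19.9,-4.1],[0,0,7]]
    - [[-1.6,-19.9,-4.1],[0,0,7]]
    - [[-1.6,-19.9,-4.1],[0,0,7]]
    - [[-1.6,-19.9,-4.1],[0,0,7]]
    - [[-1.6,-19.9,-4.1],[0,0,7]]
    - [[-1.6,-19.9,-4.1],[0,0,7]]
    - [[-1.6,-19.9,-4.1],[0,0,7]]
    - [[-1.6,-19.9,-4.1],[0,0,7]]
  jaw: 0.5

```text
clock: 33.78
ee_pos: [494.4, 5.1, 398.2]
eef_rot: [[-0.175, 0.985, 0.001], [0.985, 0.175, -0.0], [-0.0, 0.0, -1.0]]
wrist_force: [-0.9, 0.3, 0.2]
grip_width: 42.8
```

```bash
python3 st.py 494.9 5.2 357.5 10.1
```

```text
t 33.78 [494.4   5.1 398.2  10.1] T [-0.009 -0.031  0.014] F [-0.9  0.3  0.2] w 42.8 q6 -21.2
delta [0.0, 0.05, 4.07, -0.0]
```

Emit:
carry_out:
  deltas:
    - [[0,0,3.5],[0,0,0]]
    - [[0,0,4.0],[0,0,0]]
    - [[0,0,4.0],[0,0,0]]
    - [[0,0,4.0],[0,0,0]]
    - [[0,0,4.0],[0,0,0]]

```text
clock: 34.2
ee_pos: [495.2, 5.4, 359.1]
eef_rot: [[-0.176, 0.984, 0.001], [0.984, 0.176, -0.0], [-0.001, 0.001, -1.0]]
wrist_force: [1.2, -0.4, -0.3]
grip_width: 42.5
```

Emit:
carry_out:
  deltas:
    - [[0,0,0],[0,0,0]]
    - [[0,0,0],[0,0,0]]
    - [[0,0,0],[0,0,0]]
    - [[0,0,0],[0,0,0]]
    - [[0,0,0],[0,0,0]]
    - [[0,0,0],[0,0,0]]
  jaw: 1

```text
clock: 34.7
ee_pos: [494.9, 5.4, 359.2]
eef_rot: [[-0.176, 0.984, 0.004], [0.984, 0.176, -0.0], [-0.001, 0.004, -1.0]]
wrist_force: [5.5, 1.0, 3.3]
grip_width: 10.7
```

Emit:
carry_out:
  deltas:
    - [[0,0,0.01],[0,0,2]]

```text
clock: 34.78
ee_pos: [495.0, 5.4, 359.1]
eef_rot: [[-0.141, 0.99, 0.004], [0.99, 0.141, -0.0], [-0.001, 0.004, -1.0]]
wrist_force: [4.8, 2.8, 2.1]
grip_width: 10.7
```

```bash
python3 st.py
```

```text
t 34.78 [495.    5.4 359.1   8.1] T [ 0.258 -0.646  0.48 ] F [4.8 2.8 2.1] w 10.7 q6 -19.3
```

Emit:
carry_out:
  deltas:
    - [[0,0,0.01],[0,0,2]]

```text
clock: 34.87
ee_pos: [495.0, 5.4, 359.0]
eef_rot: [[-0.106, 0.994, 0.004], [0.994, 0.106, -0.0], [-0.001, 0.004, -1.0]]
wrist_force: [5.1, 1.8, 2.5]
grip_width: 10.7
```

```bash
python3 st.py 624.9 -50.8 400 -12
```

```text
t 34.87 [495.    5.4 359.    6.1] T [ 0.353 -0.624  0.517] F [5.1 1.8 2.5] w 10.7 q6 -17.2
delta [-6.96, 12.33, -4.1, 18.1]
```

Emit:
carry_out:
  deltas:
    - [[0,0,0],[0,0,0]]
    - [[0,0,0],[0,0,0]]
    - [[0,0,-4.0],[0,0,0]]
    - [[0,0,-4.1],[0,0,0]]
    - [[-7.0,12.3,-4.1],[0,0,18.1]]
    - [[-7.0,12.3,-4.1],[0,0,18.1]]
    - [[-7.0,12.3,-4.1],[0,0,18.1]]
    - [[-7.0,12.3,-4.1],[0,0,18.1]]
    - [[-7.0,12.3,-4.1],[0,0,18.1]]
    - [[-7.0,12.3,-4.1],[0,0,18.1]]
    - [[-7.0,12.3,-4.1],[0,0,18.1]]
  jaw: 0.5

```text
clock: 35.78
ee_pos: [623.2, -51.0, 398.0]
eef_rot: [[0.208, 0.978, -0.002], [0.978, -0.208, 0.0], [-0.0, -0.002, -1.0]]
wrist_force: [-0.4, 0.9, 0.1]
grip_width: 42.8
```

```bash
python3 st.py 624.9 -50.8 357.5 -12
```

```text
t 35.78 [623.2 -51.  398.  -12. ] T [0.049 0.009 0.056] F [-0.4  0.9  0.1] w 42.8 q6 -2.0
delta [0.05, 0.16, 4.05, -0.0]
```

Emit:
carry_out:
  deltas:
    - [[0,0,3.5],[0,0,0]]
    - [[0,0,4.1],[0,0,0]]
    - [[0,0,4.1],[0,0,0]]
    - [[0,0,4.1],[0,0,0]]
    - [[0,0,4.1],[0,0,0]]

```text
clock: 36.2
ee_pos: [624.0, -51.0, 359.3]
eef_rot: [[0.208, 0.978, 0.002], [0.978, -0.208, -0.0], [-0.0, 0.002, -1.0]]
wrist_force: [0.3, -0.4, 0.2]
grip_width: 42.9
```

Emit:
carry_out:
  deltas:
    - [[0,0,0],[0,0,0]]
    - [[0,0,0],[0,0,0]]
    - [[0,0,0],[0,0,0]]
    - [[0,0,0],[0,0,0]]
    - [[0,0,0],[0,0,0]]
    - [[0,0,0],[0,0,0]]
  jaw: 1

```text
clock: 36.7
ee_pos: [624.9, -51.4, 359.4]
eef_rot: [[0.208, 0.978, 0.005], [0.978, -0.208, -0.001], [-0.0, 0.005, -1.0]]
wrist_force: [5.2, -1.1, 2.0]
grip_width: 10.8
```

Emit:
carry_out:
  deltas:
    - [[0,0,0.01],[0,0,2]]

```text
clock: 36.78
ee_pos: [624.9, -51.4, 359.3]
eef_rot: [[0.241, 0.97, 0.005], [0.97, -0.241, -0.001], [0.0, 0.005, -1.0]]
wrist_force: [5.8, 0.1, 2.9]
grip_width: 10.7
```

```bash
python3 st.py
```

```text
t 36.78 [624.9 -51.4 359.3 -14. ] T [ 0.037 -0.627  0.545] F [5.8 0.1 2.9] w 10.7 q6 0.0
```

Emit:
carry_out:
  deltas:
    - [[0,0,0.01],[0,0,2]]

```text
clock: 36.87
ee_pos: [624.9, -51.3, 359.2]
eef_rot: [[0.276, 0.961, 0.005], [0.961, -0.276, -0.001], [0.0, 0.005, -1.0]]
wrist_force: [5.0, -0.5, 2.4]
grip_width: 11.1
```

```bash
python3 st.py 550.9 134.8 399.5 -3.7
```

```text
t 36.87 [624.9 -51.3 359.2 -16. ] T [ 0.004 -0.668  0.507] F [ 5.  -0.5  2.4] w 11.1 q6 2.1
delta [15.85, -12.25, -4.03, -12.3]
```

Emit:
carry_out:
  deltas:
    - [[0,0,0],[0,0,0]]
    - [[0,0,0],[0,0,0]]
    - [[0,0,-4.0],[0,0,0]]
    - [[0,0,-4.1],[0,0,0]]
    - [[15.9,-12.2,-4.1],[0,0,-12.3]]
    - [[15.9,-12.2,-4.1],[0,0,-12.3]]
    - [[15.9,-12.2,-4.1],[0,0,-12.3]]
    - [[15.9,-12.2,-4.1],[0,0,-12.3]]
    - [[15.9,-12.2,-4.1],[0,0,-12.3]]
    - [[15.9,-12.2,-4.1],[0,0,-12.3]]
    - [[15.9,-12.2,-4.1],[0,0,-12.3]]
    - [[15.9,-12.2,-4.1],[0,0,-12.3]]
  jaw: 0.5

```text
clock: 37.87
ee_pos: [550.6, 135.1, 398.5]
eef_rot: [[0.064, 0.998, -0.0], [0.998, -0.064, -0.001], [-0.001, -0.0, -1.0]]
wrist_force: [-0.5, -1.4, -0.3]
grip_width: 42.6
```

```bash
python3 st.py 550.9 134.8 357.5 -3.7
```

```text
t 37.87 [550.6 135.1 398.5  -3.7] T [ 0.008  0.041 -0.056] F [-0.5 -1.4 -0.3] w 42.6 q6 7.2
delta [-0.02, 0.03, 4.1, 0.0]
```

Emit:
carry_out:
  deltas:
    - [[0,0,3.5],[0,0,0]]
    - [[0,0,4.1],[0,0,0]]
    - [[0,0,4.1],[0,0,0]]
    - [[0,0,4.1],[0,0,0]]
    - [[0,0,4.1],[0,0,0]]

```text
clock: 38.28
ee_pos: [551.3, 134.5, 358.6]
eef_rot: [[0.066, 0.998, 0.001], [0.998, -0.066, -0.0], [0.0, 0.001, -1.0]]
wrist_force: [1.1, 0.3, 0.6]
grip_width: 42.7
```

Emit:
carry_out:
  deltas:
    - [[0,0,0],[0,0,0]]
    - [[0,0,0],[0,0,0]]
    - [[0,0,0],[0,0,0]]
    - [[0,0,0],[0,0,0]]
    - [[0,0,0],[0,0,0]]
    - [[0,0,0],[0,0,0]]
  jaw: 1

```text
clock: 38.78
ee_pos: [551.2, 135.2, 358.9]
eef_rot: [[0.064, 0.998, 0.003], [0.998, -0.064, -0.0], [-0.0, 0.003, -1.0]]
wrist_force: [1.9, -0.6, 3.4]
grip_width: 10.8
```

Emit:
carry_out:
  deltas:
    - [[0,0,0.01],[0,0,1.5]]

```text
clock: 38.87
ee_pos: [551.2, 135.2, 358.8]
eef_rot: [[0.09, 0.996, 0.003], [0.996, -0.09, -0.001], [-0.0, 0.003, -1.0]]
wrist_force: [2.5, -0.4, 4.3]
grip_width: 11.3
```

```bash
python3 st.py
```

```text
t 38.87 [551.2 135.2 358.8  -5.2] T [-0.056 -0.263  0.467] F [ 2.5 -0.4  4.3] w 11.3 q6 8.7
```

Emit:
carry_out:
  deltas:
    - [[0,0,0.01],[0,0,1.5]]

```text
clock: 38.95
ee_pos: [551.2, 135.3, 358.8]
eef_rot: [[0.116, 0.993, 0.003], [0.993, -0.116, -0.001], [-0.0, 0.003, -1.0]]
wrist_force: [1.8, 0.1, 4.4]
grip_width: 10.8
```

```bash
python3 st.py
```

```text
t 38.95 [551.2 135.3 358.8  -6.7] T [-0.1   -0.264  0.466] F [1.8 0.1 4.4] w 10.8 q6 10.3
```

Emit:
carry_out:
  deltas:
    - [[0,0,0],[0,0,0]]
    - [[0,0,0],[0,0,0]]
    - [[0,0,0],[0,0,0]]
    - [[0,0,-3],[0,0,0]]
    - [[0,0,-6],[0,0,0]]
    - [[0,0,-9],[0,0,0]]
    - [[0,0,-9],[0,0,0]]
    - [[0,0,-9],[0,0,0]]
    - [[0,0,-9],[0,0,0]]
  jaw: 0.5

```text
clock: 39.7
ee_pos: [550.3, 135.3, 446.2]
eef_rot: [[0.117, 0.993, -0.002], [0.993, -0.117, 0.0], [-0.0, -0.002, -1.0]]
wrist_force: [0.0, -0.6, -0.6]
grip_width: 42.7
```

```bash
python3 st.py; python3 - <<'E'
from h import *
im=camera('side'); cv2.imwrite('pics/s3.png',cv2.resize(im[60:240,200:360],None,fx=3.6,fy=3.3,interpolation=cv2.INTER_CUBIC))
E
```

```text
t 39.7 [550.3 135.3 446.2  -6.7] T [-0.015  0.021  0.007] F [ 0.  -0.6 -0.6] w 42.7 q6 10.3
```

View pics/s3.png

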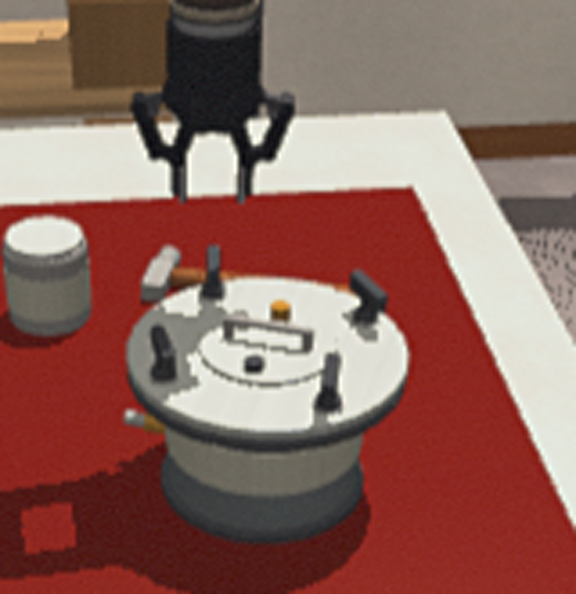

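The crop shows the lid level and down, with the four nuts (about (213,272), (368,297), (163,353) and (330,382)) all turned. The gripper hangs clear above at (215,150), and the tin and mallet have not moved.

```bash
python3 -c "
from station import *; print(hand_in())"
```

```text
the job is handed in; nothing more can be done
None
```

I tightened the four nuts crosswise (far, near, right, left) and handed the job in at about 40 s; no verdict came back.

1. **First round:** each nut got 38 to 42° clockwise, slightly under an exact eighth of a turn to keep the lid from cocking.
2. **Second round:** each nut got another 23 to 27°.
3. **Third round:** I turned each nut until the torque rose clearly.
4. **Last round:** I added 3 to 4° to each as a top-up.

| Nut | Total turn | Torque while turning at the end (N m) | Drag on the way down (N m) | Rise (N m) | Clamping implied by torque |
|---|---|---|---|---|---|
| Far | 80° | 0.53 | 0.35 | 0.18 | about 40 N |
| Near | 81° | 0.50 | 0.35 | 0.15 | about 35 N |
| Right | 91° | 0.53 | 0.26 | 0.26 | about 55 N, a little over the 30–50 N best range but inside snug |
| Left | 91° | 0.47 | 0.25 | 0.21 | about 45 N |

**Disagreement:** the torque rose faster with angle than the stated 0.07 N m per 0.1 rad. Judged by angle past home, clamping would be only about 20–25 N. I stopped where both estimates lie inside 15–90 N.

**Last checks:** in the side view the lid looks level, the gripper is clear, and the tin and mallet have not moved. The tape and cup were outside that picture, but the arm never went near them. I did not measure the lid's tilt directly, nor where each nut started within its -0.25 to 0 rad.

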